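# Gauge a slide rack on the loading station with the flip stop

### The job

Fold the yellow flip stop fully down in front of the fence, then gently set the green slide rack upright on the station's base plate, long side flat against the front (robot side) of the fence, and slide it along the fence until its end butts against the left side (as seen from the robot) of the lowered stop, and let go. Then fold the stop back up, past upright, leaving the rack in its gauged place. Leave the foam block of droppers, the tube rack and the amber bottle standing where they are.

Things in the scene. Friction and masses are not known exactly. Their poses are not given: they have to be found in the camera images.
- station_mid (a point): Middle of the upper face of the loading station's aluminium base plate, 170 (x) x 280 (y) x 12 mm, fixed on the bench. A dark steel fence 20 mm thick, 40 mm high runs its whole length along y; the fence's front face (robot side, -x) is 45 mm from this point towards +x. Axes: x square to the fence, front to back; y along it, to the left seen from the robot; z up.
- stop: Blue clamp of the flip stop, fixed on the fence; carries the yellow leaf. Origin: on the fence's front face, at the base plate's upper face, mid-width of the leaf; axes as station_mid. 38 mm wide along y; it stands 61 mm above the base plate.
- stop_gauge (a point): Fixed gauge corner, 7 mm left (+y) of stop's origin, same axes: where the fence's front face, the base plate's upper face and the left side of the lowered leaf meet. Butted rightly against fence and stop, the rack has rack_center at x -42, y +60, z +35 mm in this frame, its long axis along y.
- flip_hinge (a point): On the hinge axis of the yellow leaf, mid-width: 10 mm behind (+x) the fence's front face, 52 mm above the base plate, 7 mm right (-y) of stop_gauge. The axis runs along the fence (y). The frame turns with the leaf. Leaf: 14 mm wide along y; when down, its tongue hangs 4 to 34 mm before the fence, to 4 mm above the plate.
- flip_knob (a point): Centre of the black ball knob, 22 mm diameter, on an 8 mm stalk at the free end of the yellow leaf. With the leaf down it is 62 mm in front of (-x) and 26 mm above the hinge axis; it swings with the leaf. It can be pinched from above, fingers closing along the hinge axis, and swung through the whole arc, turning between the fingers.
- flip (a joint): Angle of the yellow leaf, rad: 0 = fully down (arm level, tongue before the fence), growing as it swings up and back over the fence; 1.57 = arm upright, 2.1 = fully back at its end stop. Stiff by friction (about 0.1 N m, 1 to 3 N at the knob): it stays where it is left.
- rack_center (a point): Green slide-staining rack with glass slides, loose, 0.18 to 0.33 kg: body 84 (x) x 120 (y, long axis) x 32 mm high, with a square grip post 20 x 20 mm (sides along x and y) in the middle of its top, from 32 up to 70 mm high. This point is on the post's axis, 35 mm above the underside; z up. The same either way round.
- foam_center (a point): Bystander: white foam block 70 (x) x 110 (y) x 45 mm with dropper bottles, 96 mm high overall, loose. Point 48 mm above its underside.
- tubes_center (a point): Bystander: white tube rack 75 (x) x 120 (y) mm with purple-capped tubes, 114 mm high overall, loose. Point 57 mm above its underside.
- bottle_center (a point): Bystander: amber bottle with a red cap, 34 mm diameter, 75 mm high, loose, standing on the right front of the base plate, before the stop. Point half-way up.
Things that resemble listed ones, but are neither listed nor needed, are in the scene too. Leave any red look-alike of the part that bears rack_center alone.

How it is judged:
By the outcome, as a careful person would: the job done as asked, in the order asked, and still so for the second after the job is handed in, with the robot touching nothing.
It also fails if it takes over 72 s, if anything falls off the work surface, if the arm or the gripper's body presses on something with over 40 N, if the wrist force passes 120 N, or if a joint passes its speed limit or range.

### The arm

A 6-joint arm with a two-finger parallel gripper is mounted at the origin on the work surface. World frame = base frame: x ahead of the robot, y to its left, z up, the work surface at z = 0. Lengths are in mm, angles in rad, forces in N, time in s.
With the tool pointing down it reaches from about 375 to 900 mm from the base axis. Payload 3.1 kg.
Tool frame: the origin (TCP) lies on the centre line of the jaws, within the pads' length; the fingertips stand 14 mm ahead of it and the grasp point (between the pads) lies 5 mm behind it; y points along the fingers, x is the direction in which the jaws open and shut, and the axes are right-handed (so a half turn about y gives the same grasp; the last joint's range is limited). The gripper opens to 87 mm and grips with 3 to 60 N. Pads are 19 mm wide; open, the fingers measure 117 mm over their backs; the gripper's body (75 mm by 190 mm) begins 51 mm behind the grasp point.
Start: joints at [0.972, 0.527, 1.433, -0, 1.181, -0.178], TCP at [255.265, 570.47, 206.648] pointing down, gripper open.
Joint ranges: [-3.08, 3.08], [-0.75, 2.2], [0.22, 2.44], [-1.43, 4.57], [0, 2.65], [-2.85, 2.85]. Speed limits (rad/s): [2.79, 2.79, 3.14, 3.14, 3.14, 3.14].

### API

Orientations are given as a rotation vector (axis times angle).
In Python, from station import env, optics gives the robot as it stands.
- The arm moves only by the tool step_arm, never from a script. Its argument "series" is one flat list of numbers, 4 for each row, row after row: the shift along the tool's x, y, z as a fraction of full scale, then the turn about the tool's y as a fraction of full scale. A call has 1 to 12 rows; each row is the pose to reach, as a shift and turn from the pose commanded when the call began, along the tool's axes at that moment; what a row does not reach only later rows make up. Full scale, the value 1, is 0.2 m for a shift and pi/2 rad for a turn. A row lasts 1/8 s, in which the tool goes at most 62.5 mm and 10.7 degrees, less where a joint would pass 70% of its speed; a pose out of reach is approached as far as the arm can. A call with a number of a shift or a turn outside -1 to 1 is refused whole. A call with a gripper value outside its range is refused whole. "gripper" is the gripper's target within -1 to 1 (shut at 1, half-way at 0, fully open at -1), set as the call begins (left out, the last holds). The fingers move at their own pace and stop on an object; "newtons" is the grip in N (left out, the last holds). Time passes only in rows, so rows that repeat a pose let the fingers close. It gives the time, the measured TCP pose, the force and the opening at its end, in the units of the state.
- env.observe(): the state, without advancing time (a new reading comes with each control period).
- optics.snapshot(name): name is "scene" or "top" or "wrist"; returns a dict with "img" (420x560x3 uint8, blue, green, red), "fx", "fy", "cx", "cy" (pixels), "R" (3x3) and "t" (3): a world point X has camera coordinates R X + t. Camera axes: x right, y down, z forward; pixel columns grow to the right and rows downward; lengths in mm; the calibration is good to about 2 mm. A picture is of the moment at which its call begins. There is no depth.
- env.hand_in(): hands the job in, once; it reports no verdict.
The state is a dict: "time": time; "joint_positions": joint angles; "joint_vel": joint speeds; "joint_torque": joint torques, N m; "tool_pos": TCP position; "tool_rot": TCP orientation; "contact_force": force on the tool from outside, world axes, zero at the start; "ft_torque": the same for the moment, N m; "width": finger opening in mm.
Only numpy, scipy, OpenCV 4.12 (cv2) and the standard library are available. Lean on these libraries where they do the work, as an engineer would, in place of code of your own. Each camera call takes 0.05 s, during which the arm holds its last target.

## Working session

There is one attempt and no reset: what is moved stays moved. The work goes in short steps, Python scripts to look and compute and a tool call to move; the robot and the scene stay as the last step left them, time stands still between calls to the robot, and variables do not carry over. Pictures are saved under pics/ and viewed, and the job is handed in when it is done.

Besides the shell and the picture viewer there is one more tool, called by a JSON object that holds its "api" and its "payload". step_arm: Moves the arm, as the interface text tells. Shift numbers are shares of 0.2 m and turn numbers shares of pi/2 rad, none past 1 either way. Its arguments: {"type":"object","properties":{"series":{"type":"array","items":{"type":"number","minimum":-1,"maximum":1}},"gripper":{"type":"number"},"newtons":{"type":"number"}},"required":["series"]}

```bash
ls; mkdir -p pics; cat > h.py <<'E'
from station import env, optics
import numpy as np, cv2, pickle
def snap(n,f):
    s=optics.snapshot(n); cv2.imwrite('pics/'+f+'.png',s['img']); pickle.dump(s,open('pics/'+f+'.pkl','wb')); return s
def load(f): return pickle.load(open('pics/'+f+'.pkl','rb'))
def ray(s,u,v):
    R=np.array(s['R']);t=np.array(s['t']); d=R.T@np.array([(u-s['cx'])/s['fx'],(v-s['cy'])/s['fy'],1]); return -R.T@t,d
def onz(s,u,v,z):
    c,d=ray(s,u,v); return c+d*(z-c[2])/d[2]
def tri(*a):
    A=np.zeros((3,3));b=np.zeros(3)
    for s,u,v in a:
        c,d=ray(s,u,v); d=d/np.linalg.norm(d); P=np.eye(3)-np.outer(d,d); A+=P;b+=P@c
    return np.linalg.solve(A,b)
def proj(s,X):
    p=np.array(s['R'])@np.array(X,float)+np.array(s['t']); return s['fx']*p[0]/p[2]+s['cx'],s['fy']*p[1]/p[2]+s['cy']
E
python3 - <<'E'
from h import *
print(env.observe())
for n in ['scene','top','wrist']:
    s=snap(n,n+'0'); print(n,ray(s,280,210),s['fx'])
E
```

```text
pics
{'time': 0.0, 'joint_positions': array([ 9.71507267e-01,  5.28508494e-01,  1.43388115e+00, -6.27185261e-06,
        1.18142112e+00, -1.78518305e-01]), 'joint_vel': array([ 0.00202735, -0.00079693, -0.00155903,  0.00069691,  0.00037115,
       -0.00131153]), 'joint_torque': array([ 2.36320186e-03, -4.40040207e+01, -1.76596266e+01,  6.33549364e-02,
        5.81681519e-02, -1.61341050e-04]), 'tool_pos': array([254.83580723, 569.84713367, 205.65241452]), 'tool_rot': array([-1.38025096, -0.89235376,  0.89571357]), 'contact_force': array([ 0.24545269,  0.27771053, -0.784922  ]), 'ft_torque': array([-0.03143078,  0.03673321,  0.01833659]), 'width': 87.36914306038226}
scene (array([1203.05279725,   43.10359332, 1041.05465147]), array([-0.65220099,  0.01167848, -0.75853784])) 485.3275121971231
top (array([ 240.90455576,  108.74804014, 1004.04806708]), array([ 0.18637529, -0.03933097, -0.98172211])) 459.03576244016705
wrist (array([179.92416562, 605.74941611, 383.90590123]), array([ 0.29138834, -0.13136697, -0.94775978])) 330.4353051378037
```

View pics/scene0.png

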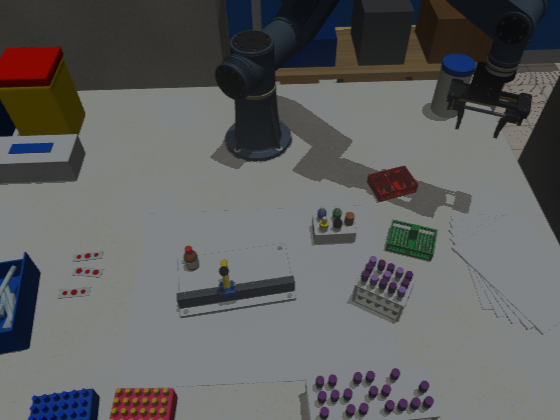

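View pics/top0.png

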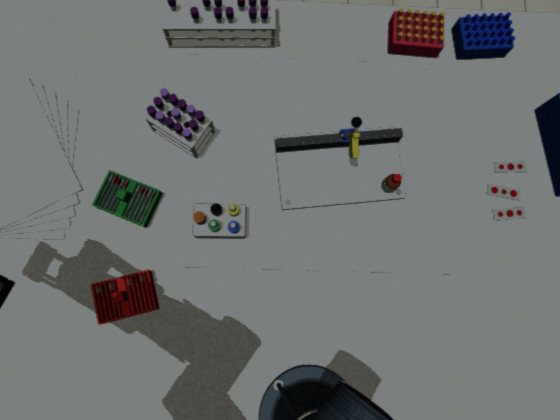

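View pics/wrist0.png

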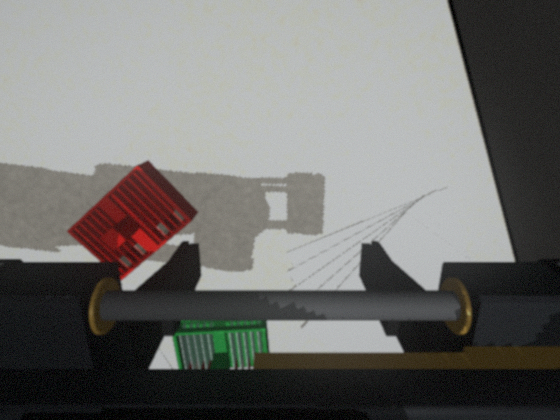

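```bash
python3 - <<'E'
from h import *
from scipy.spatial.transform import Rotation as Ro
print(Ro.from_rotvec(env.observe()['tool_rot']).as_matrix().round(3))
E
```

```text
[[ 0.408 -0.001 -0.913]
 [ 0.913 -0.001  0.408]
 [-0.002 -1.     0.   ]]
```

The top view shows the station at about u 275-405, v 128-208, with the knob at (357,121). The green rack is at (127,198), the red look-alike at (125,296), and the bottle at (394,182). I'll zoom in for detail.

```bash
python3 - <<'E'
from h import *
for f,(u0,u1,v0,v1),k in [('top0',(265,415,105,215),5),('scene0',(165,305,235,325),5),('top0',(80,260,80,245),4),('scene0',(300,450,195,325),5)]:
    s=load(f); c=s['img'][v0:v1,u0:u1]; c=cv2.convertScaleAbs(c,alpha=1.4,beta=10)
    cv2.imwrite(f'pics/z_{f}_{u0}.png',cv2.resize(c,None,fx=k,fy=k,interpolation=cv2.INTER_CUBIC))
E
```

```text
(no output)
```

View pics/z_top0_265.png

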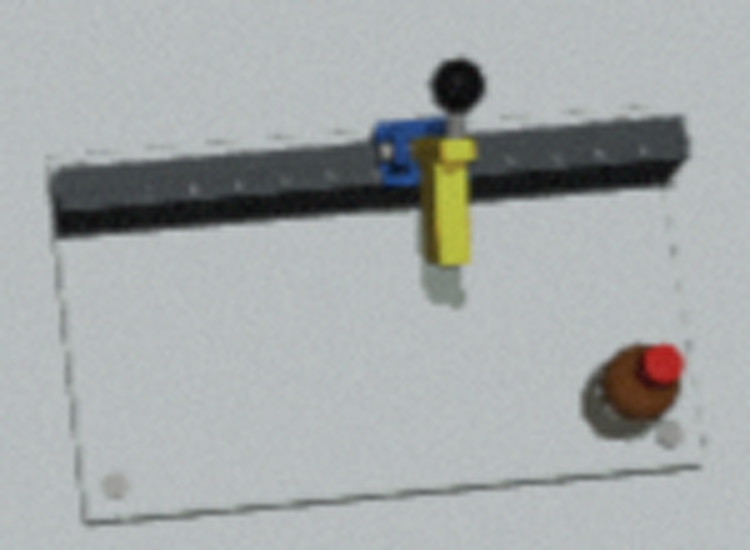

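View pics/z_scene0_165.png

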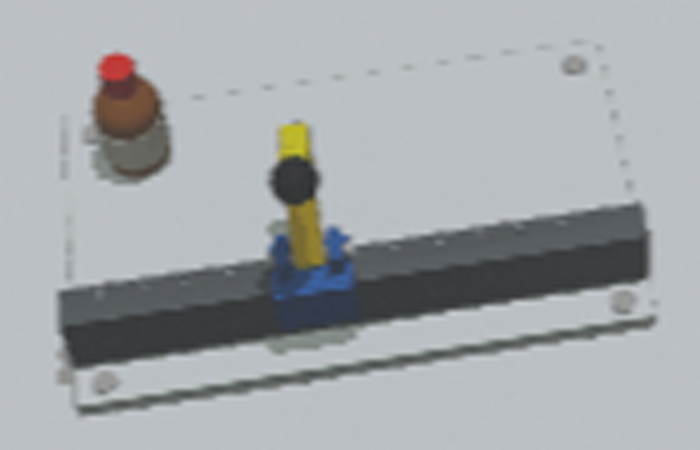

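View pics/z_top0_80.png

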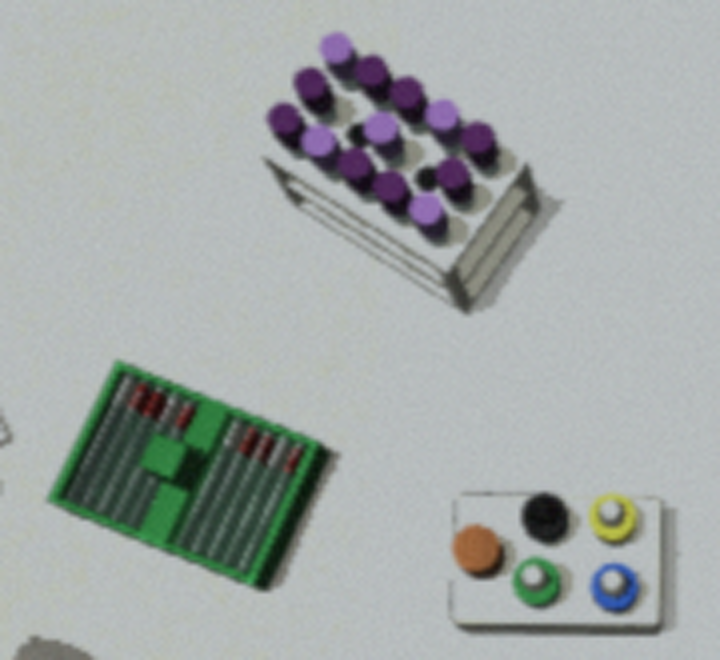

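View pics/z_scene0_300.png

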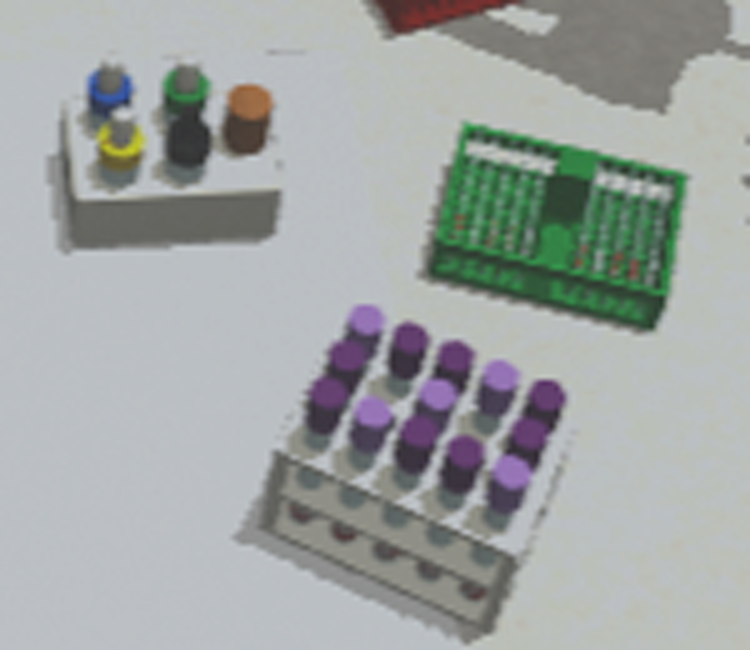

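```bash
python3 - <<'E'
from h import *
T=load('top0');S=load('scene0')
a=lambda x,y:(T,265+x/5-.4,105+y/5-.4); b=lambda x,y:(S,165+x/5-.4,235+y/5-.4)
P=lambda n,s,z:print(n,onz(*s,z).round(1))
P('plate FL top',a(85,520),12);P('plate FR',a(700,465),12);P('plate FL scene',b(603,43),12);P('pl RearL sc',b(655,316),12);P('pl RearR sc',b(78,405),12)
P('fence front top L',a(57,208),52);P('fence front top R',a(686,160),52);P('fence rear top L',a(60,170),52);P('fence rear top R',a(684,117),52)
P('fence bot L',a(60,236),12);P('fence bot R',a(668,184),12)
P('sc fence front top L',b(640,205),52);P('sc fence front top R',b(60,290),52);P('sc f rear top L',b(648,237),52);P('sc f rear top R',b(70,323),52)
print('knob',tri(a(458,86),b(295,180)).round(1))
print('leaf tip',tri(a(455,262),b(300,125)).round(1))
print('bottle cap',tri(a(662,363),b(117,66)).round(1))
c=lambda x,y:(T,80+x/4-.4,80+y/4-.4); d=lambda x,y:(S,300+x/5-.4,195+y/5-.4)
for n,p in zip('ABCD',[(118,362),(326,440),(258,584),(50,498)]):P('rack '+n,c(*p),32)
for n,p in zip('BACD',[(428,272-22),(660,305-12),(687,173),(465,122)]):P('rack sc'+n,d(*p),32)
P('post top',c(165,455),70); P('postsc',d(566,180),70)
for n,p in zip('abc',[(455,495),(662,497),(662,625)]):P('foam'+n,c(*p),45)
for n,p in zip('abc',[(265,158),(465,275),(530,165)]):P('tube'+n,c(*p),80)
for n,p in zip('ab',[(337,46),(426,208)]):P('tubecap'+n,c(*p),114)
E
```

```text
plate FL top [432.5  65.6  12. ]
plate FR [ 466.5 -209.1   12. ]
plate FL scene [434.6  68.5  12. ]
pl RearL sc [600.9  86.5  12. ]
pl RearR sc [ 635.5 -188.7   12. ]
fence front top L [562.2  82.7  52. ]
fence front top R [ 594.8 -193.9   52. ]
fence rear top L [579.5  81.8  52. ]
fence rear top R [ 614.8 -193.5   52. ]
fence bot L [562.6  79.9  12. ]
fence bot R [ 597.8 -198.    12. ]
sc fence front top L [562.8  81.1  52. ]
sc fence front top R [ 596.5 -193.9   52. ]
sc f rear top L [581.  84.  52.]
sc f rear top R [ 614.6 -187.5   52. ]
knob [593.2 -75.8 131.4]
leaf tip [532.7 -81.6  88.3]
bottle cap [ 492.5 -170.3   86.6]
rack A [501.2 441.6  32. ]
rack B [461.9 327.1  32. ]
rack C [382.5 357.1  32. ]
rack D [425.3 470.3  32. ]
rack scB [466.9 326.1  32. ]
rack scA [499.8 439.5  32. ]
rack scC [423.2 472.2  32. ]
rack scD [382.5 361.   32. ]
post top [442.5 400.1  70. ]
postsc [454.  393.4  70. ]
foama [431.4 254.3  45. ]
foamb [433.9 144.9  45. ]
foamc [365.4 142.3  45. ]
tubea [602.  359.2  80. ]
tubeb [541.7 250.8  80. ]
tubec [603.7 220.2  80. ]
tubecapa [651.  318.1 114. ]
tubecapb [565.3 267.3 114. ]
```

```bash
cat >> h.py <<'E'
from scipy.spatial.transform import Rotation as Ro
A=0.1215; N=np.array([np.cos(A),np.sin(A),0]); Tt=np.array([-np.sin(A),np.cos(A),0])
def W(n,t,z): return N*n+Tt*t+np.array([0,0,z])
def nt(p): return np.round([p@N,p@Tt,p[2]],1)
def plan(X,yaw=None,p0=None):
    o=env.observe(); R=Ro.from_rotvec(o['tool_rot']).as_matrix(); p=o['tool_pos'] if p0 is None else np.array(p0)
    d=R.T@(np.array(X)-p); y0=np.arctan2(R[1,0],R[0,0])
    tw=0 if yaw is None else -(yaw-y0)/(np.pi/2)
    print('shift frac',(d/200).round(4),'turn',round(tw,4)); return d/200,tw
def st():
    o=env.observe(); R=Ro.from_rotvec(o['tool_rot']).as_matrix()
    print('t',o['time'],'p',o['tool_pos'].round(1),'nt',nt(o['tool_pos']),'yaw',np.arctan2(R[1,0],R[0,0]).round(4),'tilt',R[:2,1].round(3),'F',o['contact_force'].round(1),'M',o['ft_torque'].round(2),'w',o['width'].round(1),'j',o['joint_positions'].round(2))
E
python3 - <<'E'
from h import *
st();K=np.array([593.2,-75.8,131.4]);print(nt(K),nt(np.array([579.2,-56.2,0])))
plan([593.2,-75.8,190],np.pi/2+A,[255.265,570.47,206.648])
E
```

```text
Traceback (most recent call last):
  File "h.py", line 28, in st
    print('t',o['time'],'p',o['tool_pos'].round(1),'nt',nt(o['tool_pos']),'yaw',np.arctan2(R[1,0],R[0,0]).round(4),'tilt',R[:2,1].round(3),'F',o['contact_force'].round(1),'M',o['ft_torque'].round(2),'w',o['width'].round(1),'j',o['joint_positions'].round(2))
                                                                                                                                                                                                           ^^^^^^^^^^^^^^^^
AttributeError: 'float' object has no attribute 'round'
```

```bash
sed -i "s/o\['width'\].round(1)/round(o['width'],1)/" h.py
python3 - <<'E'
from h import *
st();K=np.array([593.2,-75.8,131.4]);print(nt(K),nt(np.array([579.2,-56.2,0])))
plan([593.2,-75.8,190],np.pi/2+A,[255.265,570.47,206.648])
E
```

```text
t 0.15 p [254.9 570.  205.9] nt [322.1 534.9 205.9] yaw 1.15 tilt [-0.001 -0.001] F [-0.5 -0.2  0.2] M [-0.02 -0.02  0.  ] w 86.7 j [ 0.97  0.53  1.43 -0.    1.18 -0.18]
[ 579.6 -147.1  131.4] [ 568.1 -126.     0. ]
shift frac [-2.2592  0.0862 -2.8622] turn -0.3452
```

{"api": "step_arm", "payload": {"series": [-0.14,0,-0.18,0,-0.34,0,-0.43,0,-0.54,0,-0.69,0,-0.75,0,-0.95,0], "gripper": -0.2, "newtons": 10}}

```text
time: 0.65
tool_pos: [364.0, 362.3, 206.5]
tool_rot: [-1.379, -0.895, 0.894]
contact_force: [0.9, 0.4, -0.0]
width: 56.1
```

{"api": "step_arm", "payload": {"series": [-0.19,0,-0.24,0,-0.38,0,-0.48,0,-0.57,0,-0.72,0,-0.75,0,-0.95,0]}}

```text
time: 1.15
tool_pos: [476.2, 147.5, 206.6]
tool_rot: [-1.38, -0.894, 0.893]
contact_force: [0.9, 0.8, -0.3]
width: 52.5
```

{"api": "step_arm", "payload": {"series": [-0.19,0,-0.24,-0.08,-0.38,0,-0.48,-0.18,-0.57,0,-0.72,-0.27,-0.7,0,-0.87,-0.345,-0.76,0,-0.96,-0.345,-0.76,0,-0.96,-0.345]}}

```text
time: 1.9
tool_pos: [588.9, -68.2, 206.3]
tool_rot: [-1.15, -1.296, 1.295]
contact_force: [-0.2, -0.1, -0.4]
width: 52.4
```

```bash
python3 - <<'E'
from h import *
st();snap('wrist','w1');snap('top','t1');st()
plan([593.2,-75.8,126],np.pi/2+A)
E
```

```text
t 1.9 p [588.9 -68.2 206.3] nt [ 576.3 -139.1  206.3] yaw 1.6887 tilt [-0.     0.001] F [-0.2 -0.1 -0.4] M [ 0.08  0.03 -0.06] w 52.4 j [-0.3   0.48  1.52  0.    1.14 -1.99]
t 2.0 p [587.6 -66.2 206.3] nt [ 575.2 -136.9  206.3] yaw 1.6917 tilt [-0.002  0.001] F [ 0.4  0.7 -0.4] M [0.11 0.04 0.02] w 52.2 j [-0.3   0.48  1.52  0.    1.14 -1.99]
shift frac [-0.0517  0.4014 -0.0227] turn -0.0004
```

View pics/w1.png

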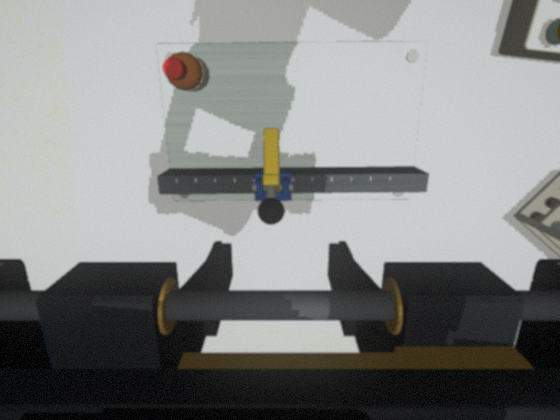

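The wrist view shows the leaf part-raised, the knob at about (271,211) and the bottle at (183,70). I'll refine the knob position using this view as well.

```bash
python3 - <<'E'
from h import *
w=load('w1');T=load('top0');S=load('scene0')
def blob(s,u,v,r):
    g=s['img'].max(2)[v-r:v+r,u-r:u+r]; m=(g<60).astype(np.uint8); m=cv2.morphologyEx(m,cv2.MORPH_OPEN,np.ones((3,3)));n,l,stt,c=cv2.connectedComponentsWithStats(m)
    for i in range(1,n): print(c[i]+[u-r,v-r],stt[i])
blob(w,271,211,18);blob(T,357,122,9);blob(S,224,271,9)
print(proj(w,[593.2,-75.8,131.4]))
k=tri((w,271,211),(T,356.2,121.8),(S,223.6,270.6));print(k,nt(k))
# fence face & plate in the wrist view
for u,v in [(160,193),(427,190)]: print(nt(onz(w,u,v,52)))
for u,v in [(161,176),(418,169)]: print('ff',nt(onz(w,u,v,52)))
E
```

```text
[270.62857143 210.1010989 ] [  6   6  24  24 455]
[356.16853933 121.79775281] [ 4  4 10 11 89]
[223.5   270.875] [ 5  5  8  9 64]
(np.float64(267.8168346255678), np.float64(210.1325424525837))
[593.30151072 -74.85227773 132.03486213] [ 579.9 -146.2  132. ]
[ 587.1 -262.5   52. ]
[585.1  16.   52. ]
ff [ 569.  -259.4   52. ]
ff [562.8   3.9  52. ]
```

```bash
python3 - <<'E'
from h import *
plan(W(580,-146.3,127),np.pi/2+A)
E
```

```text
shift frac [-0.0475  0.3964 -0.0245] turn -0.0004
```

{"api": "step_arm", "payload": {"series": [-0.047,0,-0.024,0,-0.047,0.15,-0.024,0,-0.047,0.3,-0.024,0,-0.047,0.396,-0.024,0,-0.047,0.396,-0.024,0]}}

```text
time: 2.62
tool_pos: [593.3, -75.4, 126.1]
tool_rot: [-1.145, -1.297, 1.299]
contact_force: [-0.5, 0.9, -0.6]
width: 52.0
```

```bash
python3 - <<'E'
from h import *
st();snap('scene','s2');snap('top','t2');
for f,(u0,u1,v0,v1) in [('t2',(265,415,95,215)),('s2',(165,305,205,325))]:
    s=load(f); c=cv2.convertScaleAbs(s['img'][v0:v1,u0:u1],alpha=1.6,beta=20)
    cv2.imwrite(f'pics/z_{f}.png',cv2.resize(c,None,fx=3,fy=3,interpolation=cv2.INTER_CUBIC))
cv2.imwrite('pics/z2.png',np.hstack([cv2.imread('pics/z_t2.png'),cv2.resize(cv2.imread('pics/z_s2.png'),(350,360))]))
E
```

```text
t 2.625 p [593.3 -75.4 126.1] nt [ 579.8 -146.8  126.1] yaw 1.6929 tilt [-0.004  0.001] F [-0.5  0.9 -0.6] M [-0.   -0.01 -0.01] w 52.0 j [-0.31  0.59  1.57 -0.    0.98 -2.01]
```

View pics/z2.png

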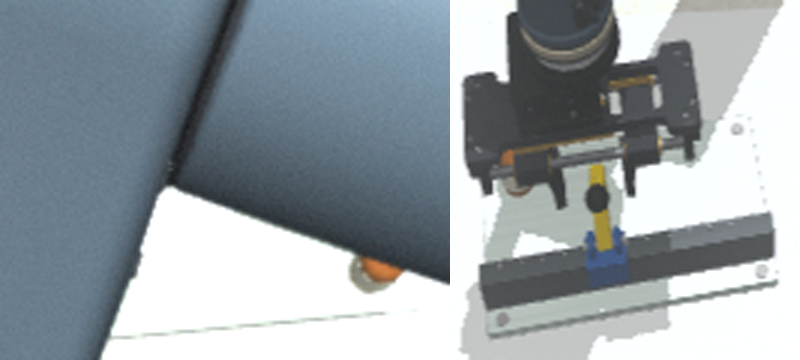

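```bash
python3 - <<'E'
from h import *
s=load('s2')
for t in (-146-26,-146+26):
    u,v=proj(s,W(580,t,112)); print((u-165)*2.5+450,(v-205)*3)
u,v=proj(s,W(580,-146.3,131.5)); print((u-165)*2.5+450,(v-205)*3)
E
```

```text
570.903042549728 216.12669895349984
628.2220619236676 206.2409945147569
597.0399041807161 196.89799781766555
```

```bash
python3 - <<'E'
from h import *
s=load('s2');u0,v0=190,245
c=cv2.convertScaleAbs(s['img'][v0:v0+50,u0:u0+60],alpha=2,beta=30); c=cv2.resize(c,None,fx=12,fy=12,interpolation=cv2.INTER_CUBIC)
for n in (-9.5,9.5):
  for t in (-26,26):
    for z in (112,131):
      u,v=proj(s,W(580+n,-146.5+t,z)); cv2.circle(c,(int((u-u0+.5)*12),int((v-v0+.5)*12)),4,(0,0,255) if z==112 else (0,255,0),-1)
cv2.imwrite('pics/z3.png',c)
E
```

```text
(no output)
```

View pics/z3.png

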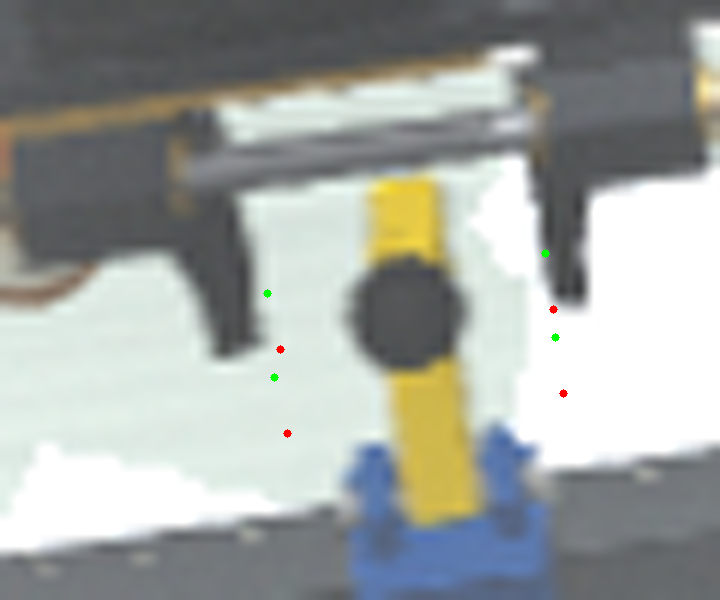

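```bash
python3 - <<'E'
from h import *
s=snap('wrist','w2');st()
u0,v0=180,150
c=cv2.convertScaleAbs(s['img'][v0:v0+150,u0:u0+200],alpha=2,beta=30); c=cv2.resize(c,None,fx=4,fy=4,interpolation=cv2.INTER_CUBIC)
for n in (-9.5,9.5):
  for t in (-26,26):
    for z in (112,131):
      u,v=proj(s,W(580+n,-146.5+t,z)); cv2.circle(c,(int((u-u0+.5)*4),int((v-v0+.5)*4)),4,(0,0,255) if z==112 else (0,255,0),-1)
cv2.imwrite('pics/z4.png',c)
E
```

```text
t 2.775 p [595.4 -76.4 128.5] nt [ 581.8 -148.   128.5] yaw 1.6925 tilt [ 0.002 -0.001] F [-0.1 -0.4 -0. ] M [0.07 0.   0.01] w 51.9 j [-0.31  0.59  1.57 -0.    0.98 -2.01]
```

View pics/z4.png

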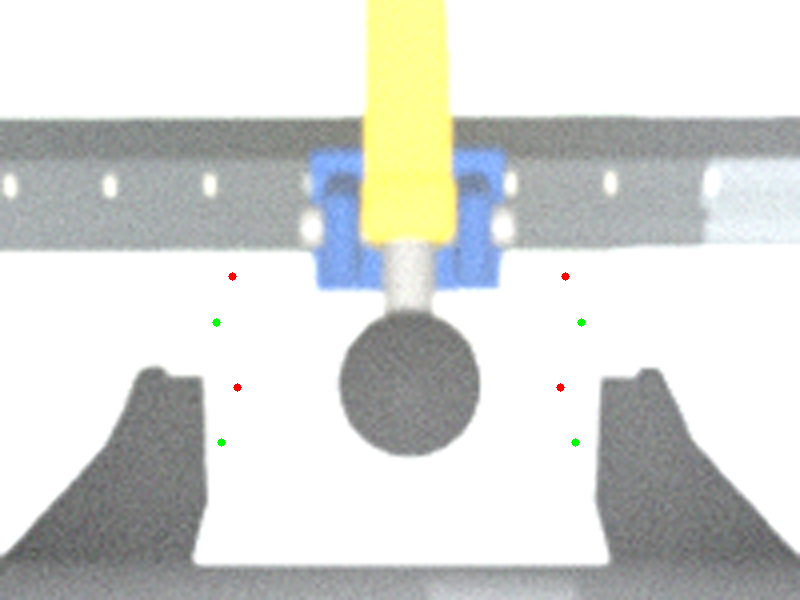

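```bash
python3 - <<'E'
from h import *
w=load('w2');s=load('s2')
W_=lambda x,y:(w,180+x/4-.5,150+y/4-.5);S_=lambda x,y:(s,190+x/12-.5,245+y/12-.5)
print('L',nt(tri(W_(205,378),S_(258,345))),'R',nt(tri(W_(602,378),S_(553,298))),'knob',nt(tri(W_(410,382),S_(408,313))))
for n,z in [(580,112),(580,126),(570,112)]: print(n,z,proj(w,W(n,-146,z)),proj(s,W(n,-146,z)))
st();st();st()
E
```

```text
L [ 580.2 -175.1  128.7] R [ 579.8 -118.5  130.2] knob [ 579.7 -145.9  131.4]
580 112 (np.float64(280.0387524730136), np.float64(232.6214395904068)) (np.float64(224.85425584878544), np.float64(275.3904138296712))
580 126 (np.float64(280.0595112736719), np.float64(241.7336318367973)) (np.float64(224.2076491046668), np.float64(271.9742244650821))
570 112 (np.float64(280.03916106656203), np.float64(217.79113280199843)) (np.float64(224.47636367789542), np.float64(271.74317096248876))
t 2.775 p [595.4 -76.4 128.5] nt [ 581.8 -148.   128.5] yaw 1.6925 tilt [ 0.002 -0.001] F [-0.1 -0.4 -0. ] M [0.07 0.   0.01] w 51.9 j [-0.31  0.59  1.57 -0.    0.98 -2.01]
t 2.775 p [595.4 -76.4 128.5] nt [ 581.8 -148.   128.5] yaw 1.6925 tilt [ 0.002 -0.001] F [-0.1 -0.4 -0. ] M [0.07 0.   0.01] w 51.9 j [-0.31  0.59  1.57 -0.    0.98 -2.01]
t 2.775 p [595.4 -76.4 128.5] nt [ 581.8 -148.   128.5] yaw 1.6925 tilt [ 0.002 -0.001] F [-0.1 -0.4 -0. ] M [0.07 0.   0.01] w 51.9 j [-0.31  0.59  1.57 -0.    0.98 -2.01]
```

The images put the fingertips centred on the knob in n and t, but at z≈129, higher than the nominal 14 mm ahead of the TCP. I'll go 6 mm lower, close gently and look.

{"api": "step_arm", "payload": {"series": [0,0.03,0,0,0,0.03,0,0,0,0.03,0,0,0,0.03,0,0,0,0.03,0,0], "gripper": 0.9, "newtons": 10}}

```text
time: 3.4
tool_pos: [594.3, -75.3, 121.4]
tool_rot: [-1.148, -1.298, 1.296]
contact_force: [0.5, 4.3, 1.0]
width: 15.3
```

```bash
cat >> h.py <<'E'
def zoom(s,u0,v0,w,h,k):
    c=cv2.convertScaleAbs(s['img'][v0:v0+h,u0:u0+w],alpha=1.8,beta=25); return cv2.resize(c,(int(w*k),int(h*k)),interpolation=cv2.INTER_CUBIC)
E
python3 - <<'E'
from h import *
st();s=snap('scene','s3');w=snap('wrist','w3');st()
cv2.imwrite('pics/z5.png',np.hstack([zoom(s,190,235,60,60,7),zoom(w,200,150,150,168,2.5)]))
E
```

```text
t 3.4 p [594.3 -75.3 121.4] nt [ 580.8 -146.7  121.4] yaw 1.6912 tilt [-0.001  0.002] F [0.5 4.3 1. ] M [ 0.8   0.01 -0.01] w 15.3 j [-0.31  0.6   1.58  0.    0.97 -2.01]
t 3.5 p [594.3 -75.3 121.4] nt [ 580.8 -146.8  121.4] yaw 1.6916 tilt [-0.001  0.002] F [-0.5  4.6 -0.2] M [ 0.94 -0.02  0.02] w 15.2 j [-0.31  0.6   1.58  0.    0.97 -2.01]
```

View pics/z5.png

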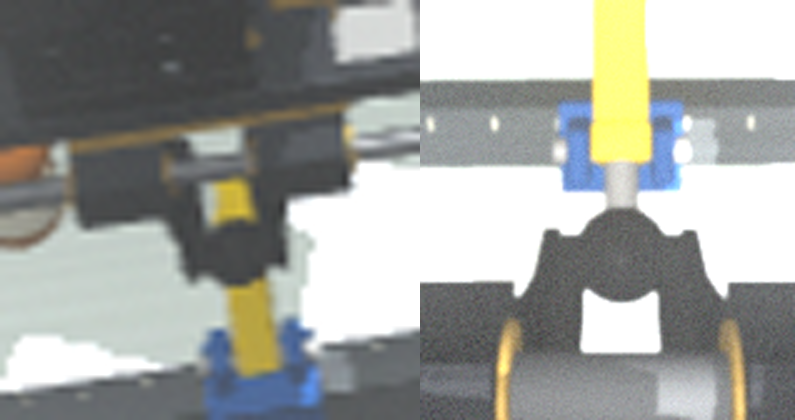

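The grip closed to 15 mm on a 22 mm ball, so the pads only reach a cap of it. There is also some side force. I'll reopen, go lower and re-grip.

{"api": "step_arm", "payload": {"series": [0,0,0,0,0,0,0,0,0,0.04,0,0,0,0.08,0,0,0,0.08,0,0], "gripper": -0.1}}

```text
time: 4.12
tool_pos: [593.7, -76.5, 104.2]
tool_rot: [-1.147, -1.296, 1.298]
contact_force: [0.2, 0.3, -0.0]
width: 46.9
```

```bash

python3 - <<'E'
from h import *
st();s=snap('scene','s4');w=snap('wrist','w4');st()
cv2.imwrite('pics/z6.png',np.hstack([zoom(s,190,235,60,60,7),zoom(w,200,150,150,168,2.5)]))
E
```

```text
t 4.125 p [593.7 -76.5 104.2] nt [ 580.1 -147.9  104.2] yaw 1.6918 tilt [-0.002  0.   ] F [ 0.2  0.3 -0. ] M [-0.03  0.03 -0.04] w 46.9 j [-0.31  0.62  1.59 -0.    0.93 -2.01]
t 4.225 p [594.4 -76.6 105.1] nt [ 580.7 -148.1  105.1] yaw 1.6918 tilt [-0.001  0.   ] F [-0.   0.   0.6] M [-0.01  0.    0.  ] w 47.6 j [-0.31  0.62  1.59 -0.    0.93 -2.01]
```

View pics/z6.png

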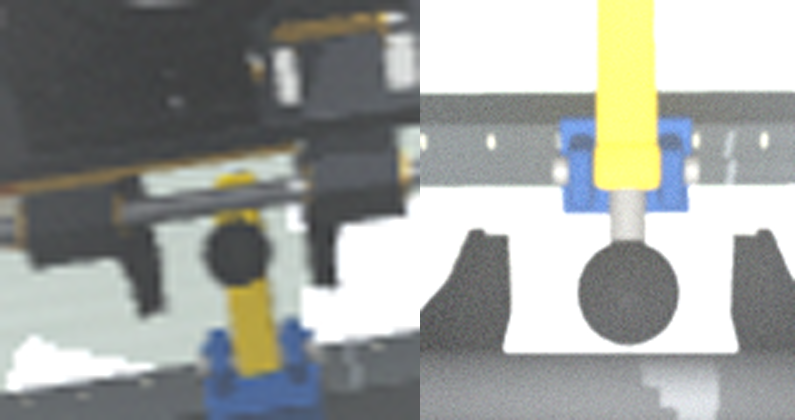

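{"api": "step_arm", "payload": {"series": [0.008,0,0,0,0.008,0,0,0,0.008,0,0,0,0.008,0,0,0], "gripper": 0.9, "newtons": 10}}

```text
time: 4.72
tool_pos: [594.5, -75.0, 105.6]
tool_rot: [-1.15, -1.298, 1.298]
contact_force: [-0.2, -0.8, 0.0]
width: 21.1
```

```bash

python3 - <<'E'
from h import *
st();s=snap('scene','s5');w=snap('wrist','w5')
cv2.imwrite('pics/z7.png',np.hstack([zoom(s,190,235,60,60,7),zoom(w,200,150,150,168,2.5)]))
E
```

```text
t 4.725 p [594.5 -75.  105.6] nt [ 581.  -146.5  105.6] yaw 1.692 tilt [ 0. -0.] F [-0.2 -0.8  0. ] M [-0.   -0.03  0.01] w 21.1 j [-0.31  0.62  1.59 -0.    0.93 -2.  ]
```

View pics/z7.png

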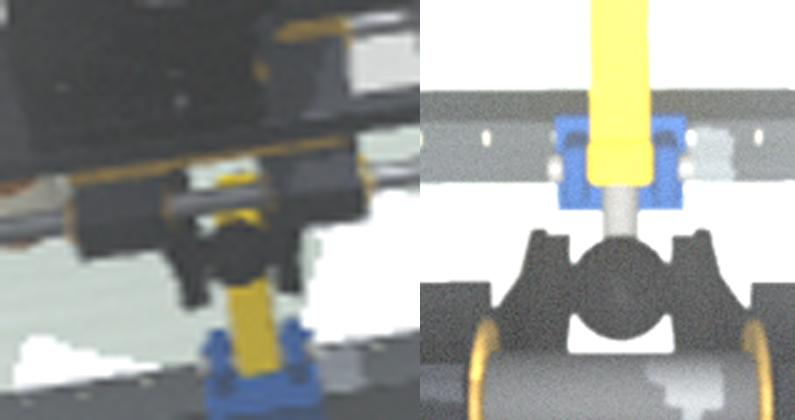

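The width of 21.1 mm and near-zero side force show the ball is properly pinched. Now I'll swing the leaf down along the arc.

{"api": "step_arm", "payload": {"series": [0,0.005,0.067,0,0,0.024,0.131,0,0,0.054,0.191,0,0,0.096,0.243,0,0,0.148,0.286,0,0,0.206,0.318,0,0,0.206,0.318,0,0,0.214,0.318,0,0,0.214,0.318,0]}}

```text
time: 5.95
tool_pos: [529.6, -83.0, 62.3]
tool_rot: [-1.146, -1.296, 1.301]
contact_force: [-4.2, -5.8, 2.8]
width: 20.9
```

```bash

python3 - <<'E'
from h import *
st();s=snap('scene','s6');w=snap('wrist','w6')
cv2.imwrite('pics/z8.png',np.hstack([zoom(s,185,230,70,70,6),zoom(w,200,130,150,168,2.5)]))
E
```

```text
t 5.95 p [529.6 -83.   62.3] nt [ 515.6 -146.6   62.3] yaw 1.6929 tilt [-0.004 -0.   ] F [-4.2 -5.8  2.8] M [-0.94  0.68 -0.04] w 20.9 j [-0.36  0.63  1.77 -0.    0.74 -2.05]
```

View pics/z8.png

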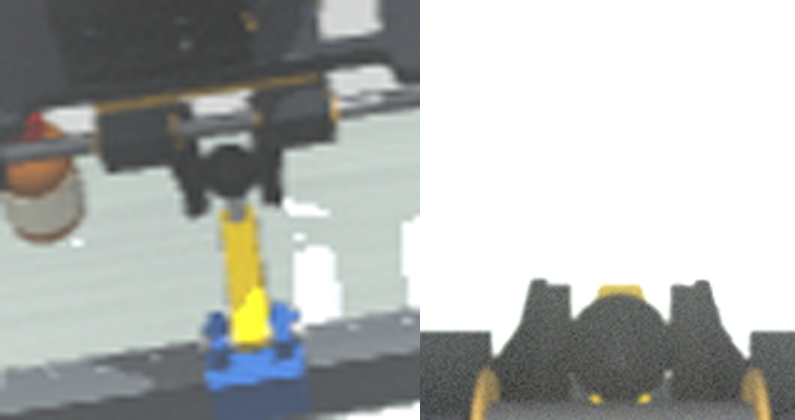

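{"api": "step_arm", "payload": {"series": [0,0,0,0,0,0,0,0,0,0,0,0,0,-0.2,0,0,0,-0.45,0,0,0,-0.7,0,0,0.3,-0.75,0,0,0.6,-0.75,0,0,0.9,-0.75,0,0], "gripper": -0.2}}

```text
time: 7.18
tool_pos: [509.3, 98.0, 213.1]
tool_rot: [-1.15, -1.298, 1.296]
contact_force: [0.4, -0.2, -0.6]
width: 52.3
```

```bash

python3 - <<'E'
from h import *
st();s=snap('scene','s7');w=snap('top','t7');k=snap('wrist','w7')
cv2.imwrite('pics/z9.png',np.hstack([zoom(s,165,230,140,100,2.8),zoom(w,265,110,140,100,2.8)]))
E
```

```text
t 7.175 p [509.3  98.  213.1] nt [517.4  35.5 213.1] yaw 1.6911 tilt [0.001 0.001] F [ 0.4 -0.2 -0.6] M [ 0.03  0.05 -0.  ] w 52.3 j [-0.03  0.38  1.69  0.    1.07 -1.72]
```

View pics/z9.png

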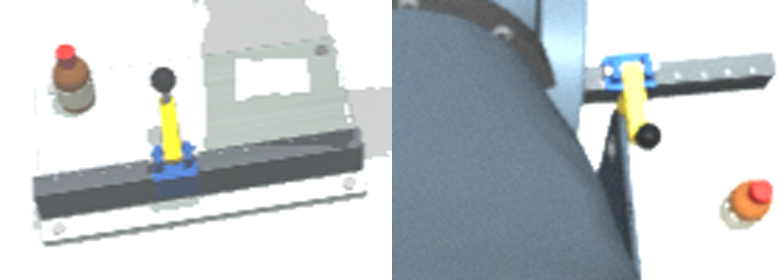

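View pics/w7.png

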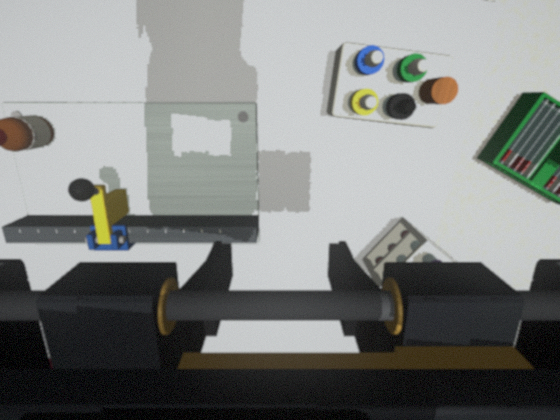

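```bash

python3 - <<'E'
from h import *
s=load('s7');t=load('t7');w=load('w7')
a=(s,165+163/2.8-.5,230+79/2.8-.5);b=(t,265+(648-392)/2.8-.5,110+136/2.8-.5);c=(w,81,189)
print(nt(tri(a,b)),nt(tri(a,b,c)),nt(tri(a,c)))
E
```

```text
[ 515.4 -147.4   91.1] [ 515.3 -147.    89.9] [ 515.  -146.8   89.6]
```

The leaf is down, with the knob at n 515, z≈90 against the expected 516 and 90. Now the rack.

```bash

python3 - <<'E'
from h import *
plan([442.9,399.4,140],1.239)
E
```

```text
shift frac [1.5306 0.3642 0.1346] turn 0.292
```

{"api": "step_arm", "payload": {"series": [0.18,0,0.02,0.05,0.45,0,0.04,0.14,0.75,0,0.06,0.22,1.0,0,0.13,0.29,1.0,0,0.13,0.29]}}

```text
time: 7.95
tool_pos: [458.5, 293.3, 212.4]
tool_rot: [-1.347, -0.962, 0.963]
contact_force: [0.3, -0.9, -0.4]
width: 52.3
```

```bash

python3 - <<'E'
from h import *
st();plan([442.9,399.4,140],1.239)
E
```

```text
t 7.95 p [458.5 293.3 212.4] nt [490.7 235.6 212.4] yaw 1.2403 tilt [-0.001  0.   ] F [ 0.3 -0.9 -0.4] M [ 0.01 -0.07  0.  ] w 52.3 j [ 0.36  0.41  1.63  0.    1.1  -0.88]
shift frac [0.4765 0.3622 0.2457] turn 0.0008
```

{"api": "step_arm", "payload": {"series": [0.24,0,0.12,0,0.477,0,0.246,0,0.477,0.2,0.246,0,0.477,0.362,0.246,0,0.477,0.362,0.246,0,0.477,0.362,0.246,0], "gripper": -0.2}}

```text
time: 8.7
tool_pos: [446.1, 397.0, 141.2]
tool_rot: [-1.35, -0.96, 0.957]
contact_force: [0.7, -0.0, 1.4]
width: 52.2
```

```bash

python3 - <<'E'
from h import *
st();w=snap('wrist','w8');s=snap('scene','s8');st()
cv2.imwrite('pics/z10.png',np.hstack([zoom(w,160,130,240,170,2.2),zoom(s,380,150,90,125,3)]))
E
```

```text
t 8.7 p [446.1 397.  141.2] nt [490.9 340.  141.2] yaw 1.235 tilt [0.002 0.001] F [ 0.7 -0.   1.4] M [0.02 0.06 0.03] w 52.2 j [ 0.54  0.57  1.57 -0.    1.   -0.69]
t 8.8 p [446.1 397.7 141.9] nt [491.  340.7 141.9] yaw 1.2354 tilt [0.003 0.002] F [0.2 0.1 0.3] M [-0.01 -0.03 -0.02] w 52.0 j [ 0.54  0.57  1.57 -0.    1.   -0.69]Traceback (most recent call last):
  File "<stdin>", line 3, in <module>
    return _nx.concatenate(arrs, 1, dtype=dtype, casting=casting)
           ~~~~~~~~~~~~~~~^^^^^^^^^^^^^^^^^^^^^^^^^^^^^^^^^^^^^^^
ValueError: all the input array dimensions except for the concatenation axis must match exactly, but along dimension 0, the array at index 0 has size 374 and the array at index 1 has size 375
```

```bash

python3 - <<'E'
from h import *
w=load('w8');s=load('s8')
cv2.imwrite('pics/z10.png',np.hstack([zoom(w,160,130,240,170,2),zoom(s,380,165,90,85,4)]))
E
```

```text
(no output)
```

View pics/z10.png

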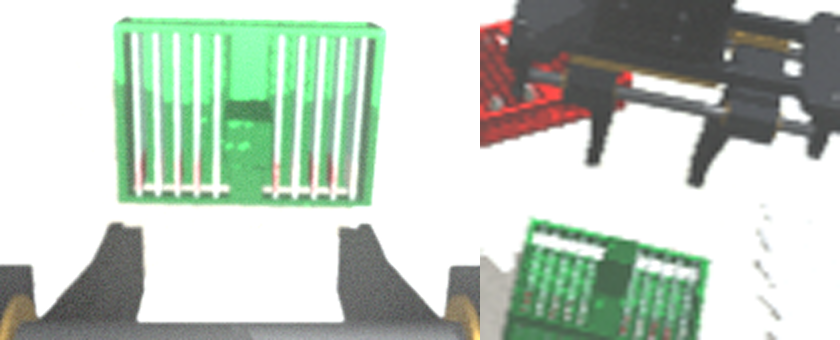

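```bash

python3 - <<'E'
from h import *
w=load('w8')
P=[onz(w,160+x/2-.25,130+y/2-.25,32) for x,y in [(114,22),(384,26),(379,206),(118,203)]]
for p in P: print(p.round(1))
c=np.mean(P,0);print(c, np.arctan2(*( (P[1]-P[0]+P[2]-P[3])[[1,0]] )))
g=[onz(w,160+x/2-.25,130+y/2-.25,70) for x,y in [(228,100),(272,100)]];print(g)
for X in ([446.1,397.5,160],[446.1,397.5,128]): print(proj(w,X),proj(load('s8'),X))
E
```

```text
[382.9 363.8  32. ]
[422.9 473.   32. ]
[502.9 448.3  32. ]
[461.  333.3  32. ]
[442.42804679 404.61212706  32.        ] 1.2204201489526683
[array([423.06854278, 402.16698879,  70.        ]), array([428.69310933, 418.22992122,  70.        ])]
(np.float64(277.3157724450313), np.float64(261.5006412111935)) (np.float64(421.089488403562), np.float64(204.87485693192693))
(np.float64(277.59447468797714), np.float64(237.54166147663318)) (np.float64(418.38283271708855), np.float64(213.44327536099536))
```

```bash

python3 - <<'E'
from h import *
plan([442.6,400.2,65],1.232)
E
```

```text
shift frac [0.0051 0.3847 0.0214] turn 0.0022
```

{"api": "step_arm", "payload": {"series": [0.005,0.1,0.021,0.002,0.005,0.25,0.021,0.002,0.005,0.385,0.021,0.002,0.005,0.385,0.021,0.002]}}

```text
time: 9.3
tool_pos: [440.2, 399.4, 62.8]
tool_rot: [-1.35, -0.955, 0.959]
contact_force: [0.5, 1.5, 0.1]
width: 52.3
```

```bash

python3 - <<'E'
from h import *
st();s=snap('scene','s9');w=snap('wrist','w9');st()
cv2.imwrite('pics/z11.png',np.hstack([zoom(w,160,130,240,170,2),zoom(s,380,195,80,68,5)]))
E
```

```text
t 9.3 p [440.2 399.4  62.8] nt [485.4 343.1  62.8] yaw 1.2332 tilt [-0.002 -0.001] F [0.5 1.5 0.1] M [-0.02  0.02 -0.02] w 52.3 j [ 0.55  0.68  1.62 -0.    0.84 -0.68]
t 9.4 p [441.8 400.5  64.6] nt [487.1 344.   64.6] yaw 1.2332 tilt [0.002 0.001] F [ 0.4 -0.4 -0.1] M [-0.01  0.03 -0.04] w 52.0 j [ 0.55  0.68  1.62 -0.    0.84 -0.68]
```

View pics/z11.png

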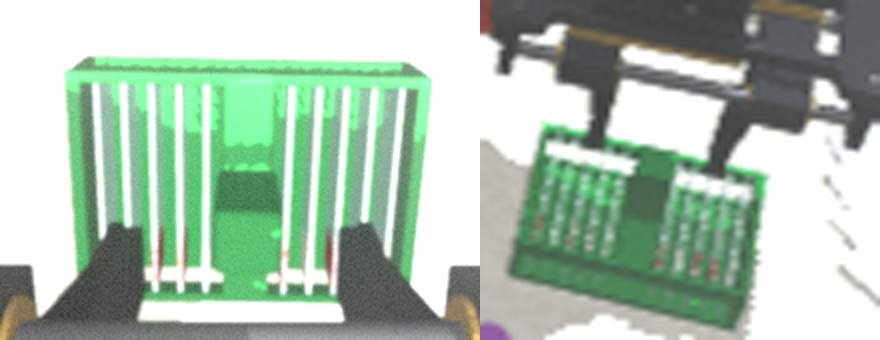

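{"api": "step_arm", "payload": {"series": [0.01,0.07,0,0,0.01,0.15,0,0,0.01,0.15,0,0]}}

```text
time: 9.78
tool_pos: [440.1, 401.2, 31.6]
tool_rot: [-1.35, -0.954, 0.96]
contact_force: [0.2, -0.5, -0.5]
width: 52.5
```

```bash

python3 - <<'E'
from h import *
st();s=snap('scene','s10');w=snap('wrist','w10');st()
cv2.imwrite('pics/z12.png',np.hstack([zoom(w,160,130,240,170,2),zoom(s,380,195,80,68,5)]))
E
```

```text
t 9.775 p [440.1 401.2  31.6] nt [485.5 344.9  31.6] yaw 1.2333 tilt [-0.003 -0.002] F [ 0.2 -0.5 -0.5] M [ 0.01 -0.04  0.  ] w 52.5 j [ 0.55  0.73  1.63  0.    0.78 -0.68]
t 9.875 p [441.1 401.8  32.8] nt [486.5 345.4  32.8] yaw 1.2333 tilt [-0.001 -0.001] F [-0.1  0.4 -0. ] M [-0.01  0.02  0.04] w 52.1 j [ 0.55  0.73  1.63 -0.    0.78 -0.68]
```

View pics/z12.png

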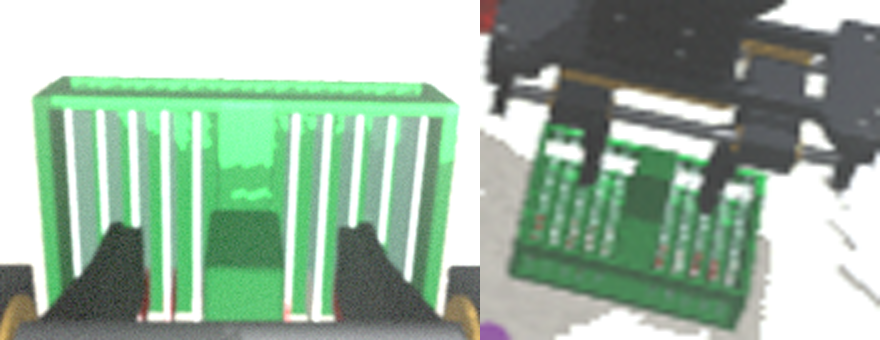

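TCP 32.8 with no contact and the tips visibly around the post confirms the tips sit about 18 mm above the reported TCP z. I'll go 12 mm further down and grip.

{"api": "step_arm", "payload": {"series": [0.006,0.03,0,0,0.006,0.06,0,0,0.006,0.06,0,0]}}

```text
time: 10.25
tool_pos: [441.3, 402.8, 20.7]
tool_rot: [-1.35, -0.956, 0.958]
contact_force: [0.1, 0.7, -0.3]
width: 52.4
```

{"api": "step_arm", "payload": {"series": [0,0,0,0,0,0,0,0,0,0,0,0,0,0,0,0], "gripper": 0.9, "newtons": 20}}

```text
time: 10.75
tool_pos: [441.7, 403.0, 21.4]
tool_rot: [-1.35, -0.957, 0.957]
contact_force: [-0.1, -0.9, 1.2]
width: 19.8
```

```bash

python3 - <<'E'
from h import *
st();s=snap('scene','s11');w=snap('wrist','w11');st()
cv2.imwrite('pics/z13.png',np.hstack([zoom(w,160,130,240,170,2),zoom(s,380,195,80,68,5)]))
E
```

```text
t 10.75 p [441.7 403.   21.4] nt [487.3 346.5  21.4] yaw 1.2333 tilt [-0. -0.] F [-0.1 -0.9  1.2] M [-0.07  0.    0.01] w 19.8 j [ 0.55  0.75  1.63 -0.    0.76 -0.68]
t 10.85 p [441.7 403.   21.4] nt [487.3 346.5  21.4] yaw 1.2334 tilt [-0. -0.] F [ 0.3 -0.6  0.2] M [-0.13  0.05  0.03] w 20.3 j [ 0.55  0.75  1.63 -0.    0.76 -0.68]
```

View pics/z13.png

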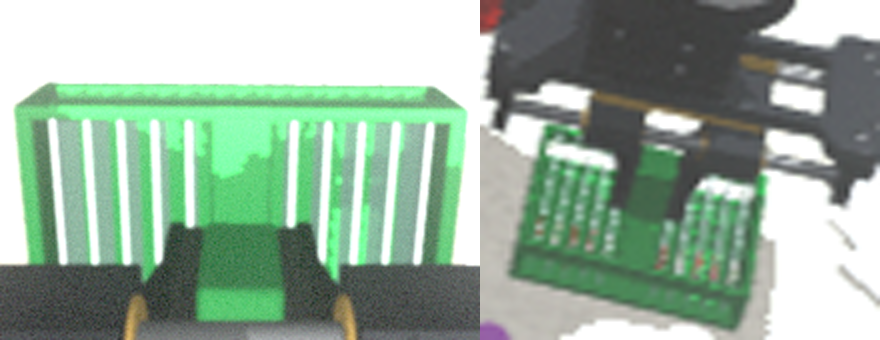

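{"api": "step_arm", "payload": {"series": [0,-0.03,0,0,0,-0.15,0,0,0,-0.35,0,0,0,-0.55,0,0,0,-0.65,0,0,0,-0.65,0,0]}}

```text
time: 11.6
tool_pos: [442.7, 403.8, 153.1]
tool_rot: [-1.35, -0.961, 0.954]
contact_force: [-0.1, -0.5, -1.4]
width: 19.9
```

```bash

python3 - <<'E'
from h import *
st();print(W(514,-45,0));plan(W(514,-45,150),np.pi/2+A)
E
```

```text
t 11.6 p [442.7 403.8 153.1] nt [488.4 347.1 153.1] yaw 1.2333 tilt [0.004 0.002] F [-0.1 -0.5 -1.4] M [-0.01 -0.04 -0.03] w 19.9 j [ 0.55  0.56  1.56  0.    1.03 -0.68]
[515.66482449  17.62920271   0.        ]
shift frac [-1.7009  0.0126 -0.9835] turn -0.2922
```

{"api": "step_arm", "payload": {"series": [-0.08,0,-0.045,0,-0.24,0,-0.14,0,-0.44,0,-0.25,0,-0.65,0,-0.375,0,-0.85,0,-0.49,0]}}

```text
time: 12.22
tool_pos: [476.7, 207.3, 149.7]
tool_rot: [-1.349, -0.954, 0.96]
contact_force: [0.3, -0.4, -3.2]
width: 19.4
```

{"api": "step_arm", "payload": {"series": [-0.2,0,-0.12,-0.05,-0.4,0,-0.23,-0.13,-0.6,0,-0.35,-0.21,-0.74,0,-0.43,-0.27,-0.82,0,-0.475,-0.292,-0.85,0,-0.49,-0.292,-0.85,0,-0.49,-0.292]}}

```text
time: 13.1
tool_pos: [513.0, 17.0, 150.4]
tool_rot: [-1.148, -1.295, 1.297]
contact_force: [-0.3, 0.5, -1.6]
width: 19.9
```

```bash

python3 - <<'E'
from h import *
st();s=snap('scene','s12');w=snap('wrist','w12');st()
plan(W(514,-45,60),np.pi/2+A)
cv2.imwrite('pics/z14.png',np.hstack([zoom(w,60,130,340,170,1.25),zoom(s,165,205,140,85,2.5)]))
E
```

```text
t 13.1 p [513.   17.  150.4] nt [511.3 -45.3 150.4] yaw 1.6903 tilt [-0.002  0.001] F [-0.3  0.5 -1.6] M [ 0.    0.02 -0.02] w 19.9 j [-0.18  0.46  1.77  0.    0.92 -1.88]
t 13.2 p [513.3  17.9 150.8] nt [511.6 -44.4 150.8] yaw 1.692 tilt [-0.002  0.001] F [ 0.1  0.6 -2.1] M [ 0.03 -0.01 -0.07] w 20.1 j [-0.18  0.46  1.77  0.    0.92 -1.88]
shift frac [-0.0033  0.4539 -0.0124] turn -0.0002
```

View pics/s12.png

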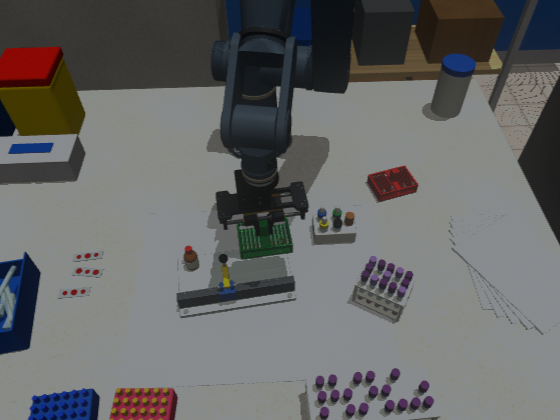

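View pics/w12.png

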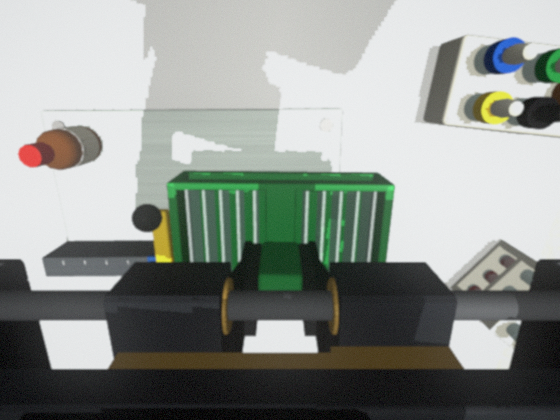

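```bash

python3 - <<'E'
from h import *
s=load('s12');w=load('w12');cv2.imwrite('pics/z15.png',zoom(s,225,215,80,55,9))
for u,v in [(171,187),(392,186)]: print(nt(onz(w,u,v,161.5)))
E
```

```text
[ 473.  -100.   161.5]
[472.7  15.5 161.5]
```

View pics/z15.png

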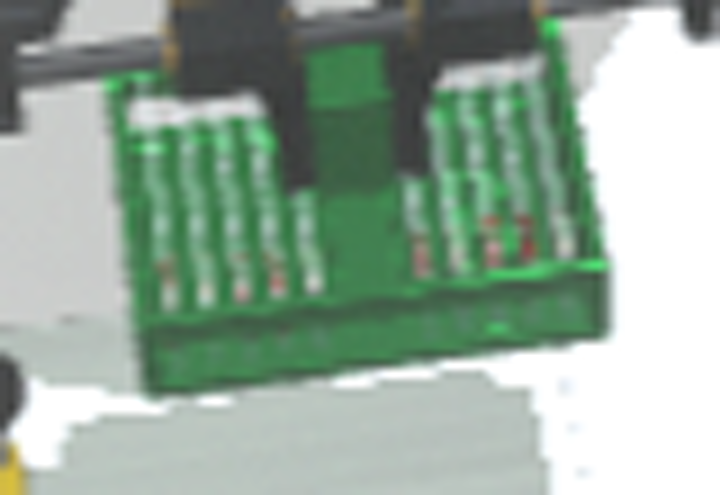

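```bash

python3 - <<'E'
from h import *
s=load('s12')
for (x,y),z in [((138,330),161.5),((605,265),161.5),((150,393),129.5),((607,335),129.5)]: print(nt(onz(s,225+x/9-.45,215+y/9-.45,z)))
E
```

```text
[ 554.8 -105.2  161.5]
[554.8  12.3 161.5]
[ 551.5 -104.3  129.5]
[553.5  13.2 129.5]
```

{"api": "step_arm", "payload": {"series": [-0.03,0.06,0,0,-0.06,0.2,0,0,-0.06,0.36,0,0,-0.06,0.5,0,0,-0.06,0.56,0,0,-0.06,0.56,0,0]}}

```text
time: 13.95
tool_pos: [515.0, 5.7, 38.4]
tool_rot: [-1.147, -1.297, 1.299]
contact_force: [-0.3, 0.0, -2.6]
width: 19.4
```

{"api": "step_arm", "payload": {"series": [0,0.006,0,0,0,0.012,0,0,0,0.018,0,0,0,0.018,0,0]}}

```text
time: 14.45
tool_pos: [515.7, 5.4, 35.9]
tool_rot: [-1.15, -1.298, 1.298]
contact_force: [0.3, 0.3, -1.5]
width: 19.5
```

```bash

python3 - <<'E'
from h import *
st();s=snap('scene','s13');st()
cv2.imwrite('pics/z16.png',zoom(s,165,205,140,115,5))
E
```

```text
t 14.45 p [515.7   5.4  35.9] nt [512.5 -57.1  35.9] yaw 1.6919 tilt [ 0. -0.] F [ 0.3  0.3 -1.5] M [ 0.02  0.04 -0.01] w 19.5 j [-0.21  0.66  1.84  0.    0.64 -1.9 ]
t 14.5 p [515.6   5.4  35.9] nt [512.5 -57.1  35.9] yaw 1.6919 tilt [ 0. -0.] F [-0.  -0.3 -2. ] M [ 0.05 -0.   -0.03] w 19.8 j [-0.21  0.66  1.84  0.    0.64 -1.9 ]
```

View pics/z16.png

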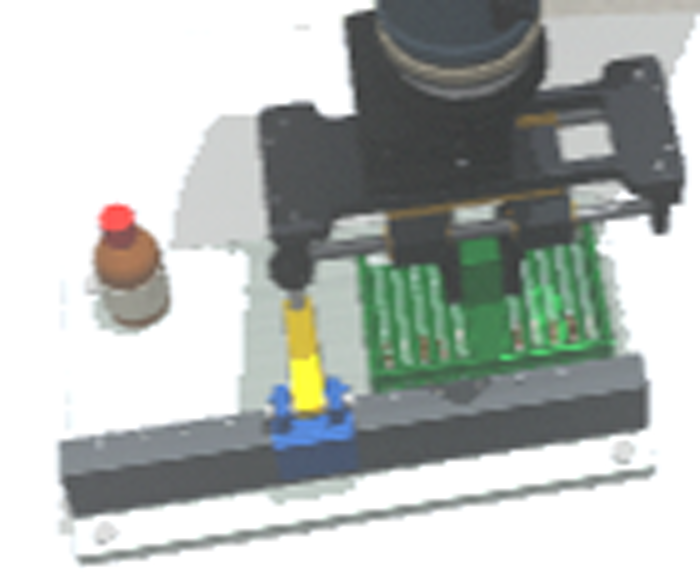

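```bash

python3 - <<'E'
from h import *
s=load('s13')
for z in (100,110,120,125,130,140): print(z,[nt(onz(s,165+x/5-.4,205+y/5-.4,z)) for x,y in [(662,230),(497,303),(290,228)]])
E
```

```text
100 [array([531.2,  29.3, 100. ]), array([559.4, -54.1, 100. ]), array([ 499.8, -145.7,  100. ])]
110 [array([538.3,  27.9, 110. ]), array([566.2, -54.6, 110. ]), array([ 507.2, -145.3,  110. ])]
120 [array([545.4,  26.5, 120. ]), array([573. , -55.1, 120. ]), array([ 514.6, -144.8,  120. ])]
125 [array([548.9,  25.8, 125. ]), array([576.4, -55.4, 125. ]), array([ 518.3, -144.6,  125. ])]
130 [array([552.5,  25.1, 130. ]), array([579.8, -55.7, 130. ]), array([ 522.1, -144.4,  130. ])]
140 [array([559.6,  23.7, 140. ]), array([586.6, -56.2, 140. ]), array([ 529.5, -143.9,  140. ])]
```

{"api": "step_arm", "payload": {"series": [0,0.005,0,0,0,0.01,0,0,0,0.012,0,0,0,0.012,0,0]}}

```text
time: 15.0
tool_pos: [515.5, 5.5, 33.3]
tool_rot: [-1.149, -1.298, 1.298]
contact_force: [-0.3, -0.1, 0.8]
width: 20.0
```

```bash

python3 - <<'E'
from h import *
st()
E
```

```text
t 15.0 p [515.5   5.5  33.3] nt [512.3 -57.1  33.3] yaw 1.692 tilt [-0. -0.] F [-0.3 -0.1  0.8] M [-0.04  0.1   0.01] w 20.0 j [-0.21  0.66  1.84 -0.    0.64 -1.9 ]
```

{"api": "step_arm", "payload": {"series": [0,0.001,-0.012,0,0,0.001,-0.025,0,0,0.001,-0.038,0,0,0.001,-0.048,0,0,0.001,-0.055,0,0,0.001,-0.055,0]}}

```text
time: 15.75
tool_pos: [525.8, 6.9, 33.3]
tool_rot: [-1.148, -1.297, 1.299]
contact_force: [-3.3, -0.7, 4.7]
width: 19.9
```

{"api": "step_arm", "payload": {"series": [0,0,-0.005,0,0,0,-0.01,0,0,0,-0.01,0]}}

```text
time: 16.12
tool_pos: [525.9, 6.9, 33.4]
tool_rot: [-1.145, -1.295, 1.301]
contact_force: [-6.2, -2.6, 8.6]
width: 19.5
```

```bash

python3 - <<'E'
from h import *
st();s=snap('scene','s14');w=snap('wrist','w14')
cv2.imwrite('pics/z17.png',np.vstack([zoom(s,215,230,85,65,7)]))
E
```

```text
t 16.125 p [525.9   6.9  33.4] nt [522.9 -56.9  33.4] yaw 1.6927 tilt [-0.005 -0.   ] F [-6.2 -2.6  8.6] M [-0.49  0.98  0.02] w 19.5 j [-0.2   0.67  1.81 -0.    0.66 -1.89]
```

View pics/z17.png

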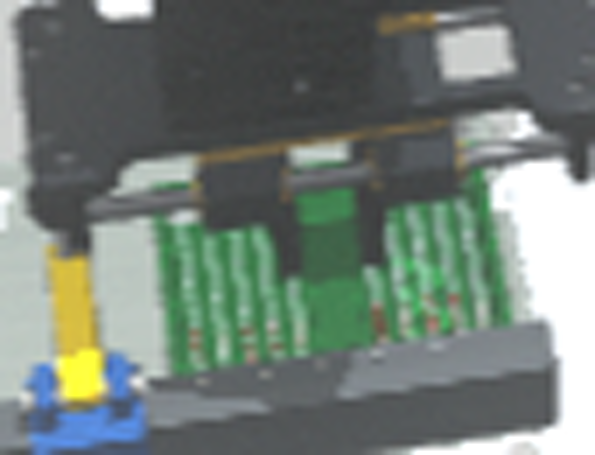

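{"api": "step_arm", "payload": {"series": [-0.015,-0.004,0.003,0,-0.03,-0.004,0.003,0,-0.05,-0.004,0.003,0,-0.07,-0.004,0.003,0,-0.085,-0.004,0.003,0,-0.095,-0.004,0.003,0,-0.095,-0.004,0.003,0]}}

```text
time: 17.1
tool_pos: [529.0, -11.7, 33.5]
tool_rot: [-1.147, -1.297, 1.299]
contact_force: [-5.2, 0.9, 0.9]
width: 19.6
```

```bash

python3 - <<'E'
from h import *
st();s=snap('scene','s15')
cv2.imwrite('pics/z18.png',np.vstack([zoom(s,205,230,95,65,7)]))
E
```

```text
t 17.1 p [529.  -11.7  33.5] nt [523.7 -75.8  33.5] yaw 1.6925 tilt [-0.003  0.   ] F [-5.2  0.9  0.9] M [0.38 0.79 0.28] w 19.6 j [-0.23  0.67  1.8  -0.    0.67 -1.93]
```

View pics/z18.png

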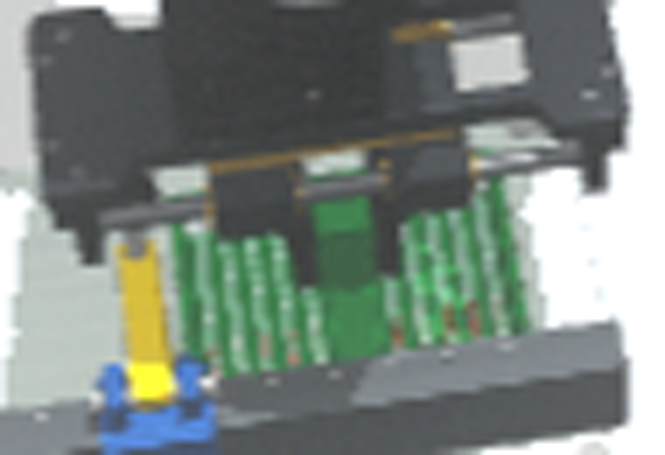

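{"api": "step_arm", "payload": {"series": [-0.005,0,0,0,-0.01,0,0,0,-0.014,0,0,0,-0.014,0,0,0]}}

```text
time: 17.65
tool_pos: [529.5, -14.3, 33.5]
tool_rot: [-1.147, -1.297, 1.299]
contact_force: [-4.3, 2.2, -0.1]
width: 19.8
```

```bash

python3 - <<'E'
from h import *
st()
E
```

```text
t 17.65 p [529.5 -14.3  33.5] nt [523.8 -78.4  33.5] yaw 1.6926 tilt [-0.002  0.001] F [-4.3  2.2 -0.1] M [0.45 0.85 0.39] w 19.8 j [-0.24  0.67  1.8  -0.    0.67 -1.93]
```

{"api": "step_arm", "payload": {"series": [-0.004,0,0,0,-0.008,0,0,0,-0.01,0,0,0,-0.01,0,0,0]}}

```text
time: 18.15
tool_pos: [529.6, -15.7, 33.5]
tool_rot: [-1.146, -1.297, 1.298]
contact_force: [-3.4, 5.2, 0.6]
width: 19.8
```

```bash

python3 - <<'E'
from h import *
st()
E
```

```text
t 18.15 p [529.6 -15.7  33.5] nt [523.8 -79.8  33.5] yaw 1.6923 tilt [-0.002  0.001] F [-3.4  5.2  0.6] M [0.79 0.7  0.36] w 19.8 j [-0.24  0.67  1.8   0.    0.67 -1.93]
```

{"api": "step_arm", "payload": {"series": [-0.004,0,0,0,-0.008,0,0,0,-0.008,0,0,0]}}

```text
time: 18.52
tool_pos: [529.6, -15.8, 33.6]
tool_rot: [-1.145, -1.297, 1.296]
contact_force: [-3.7, 10.8, 2.2]
width: 20.1
```

```bash

python3 - <<'E'
from h import *
st();s=snap('scene','s16')
cv2.imwrite('pics/z19.png',np.vstack([zoom(s,205,230,95,65,7)]))
E
```

```text
t 18.525 p [529.6 -15.8  33.6] nt [523.7 -79.9  33.6] yaw 1.691 tilt [-0.003  0.004] F [-3.7 10.8  2.2] M [1.76 0.65 0.32] w 20.1 j [-0.24  0.67  1.8   0.    0.67 -1.94]
```

View pics/z19.png

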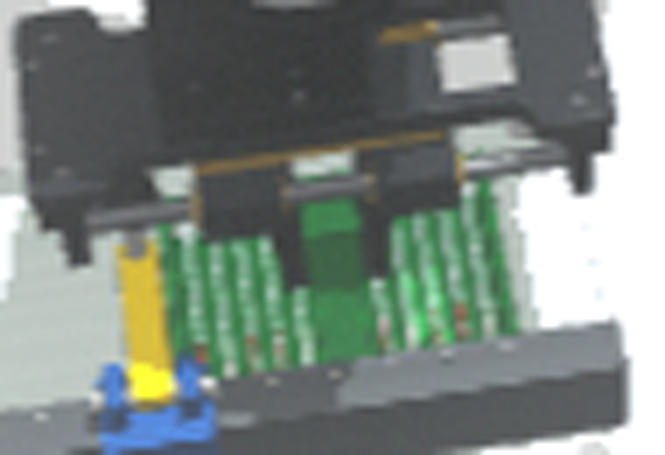

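{"api": "step_arm", "payload": {"series": [0.008,0,0.003,0,0.008,0,0.003,0]}}

```text
time: 18.82
tool_pos: [529.6, -15.7, 33.5]
tool_rot: [-1.148, -1.297, 1.297]
contact_force: [-3.3, 5.0, -0.3]
width: 20.2
```

{"api": "step_arm", "payload": {"series": [0,0,0,0,0,0,0,0,0,0,0,0,0,0,0,0], "gripper": -0.1}}

```text
time: 19.32
tool_pos: [530.9, -17.2, 34.0]
tool_rot: [-1.151, -1.298, 1.297]
contact_force: [-0.6, -0.1, 0.5]
width: 46.2
```

```bash

python3 - <<'E'
from h import *
st();w=snap('wrist','w17');st()
E
```

```text
t 19.325 p [530.9 -17.2  34. ] nt [524.9 -81.4  34. ] yaw 1.6914 tilt [ 0.001 -0.   ] F [-0.6 -0.1  0.5] M [-0.   -0.03 -0.03] w 46.2 j [-0.24  0.67  1.8  -0.    0.66 -1.93]
t 19.375 p [530.7 -17.1  34. ] nt [524.7 -81.3  34. ] yaw 1.6915 tilt [ 0.001 -0.   ] F [0.3 0.  0.5] M [ 0.1  0.  -0. ] w 46.7 j [-0.24  0.67  1.8  -0.    0.66 -1.93]
```

View pics/w17.png

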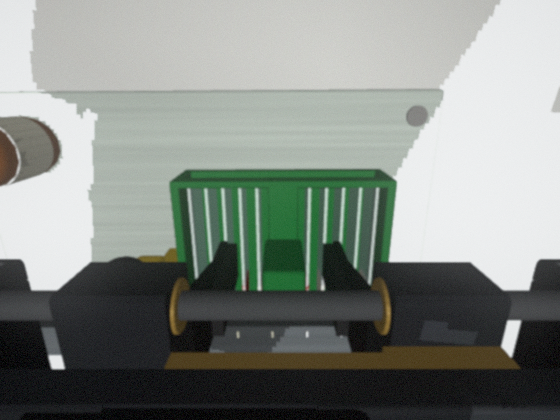

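{"api": "step_arm", "payload": {"series": [0,-0.05,0,0,0,-0.2,0,0,0,-0.45,0,0,0.1,-0.7,0.1,0,0.4,-0.8,0.2,0,0.7,-0.8,0.3,0,0.7,-0.8,0.3,0]}}

```text
time: 20.25
tool_pos: [450.8, 117.9, 194.8]
tool_rot: [-1.146, -1.301, 1.301]
contact_force: [-0.0, 0.1, -0.6]
width: 48.2
```

```bash

python3 - <<'E'
from h import *
st();w=snap('wrist','w18');s=snap('scene','s18');t=snap('top','t18')
cv2.imwrite('pics/z20.png',np.vstack([zoom(s,160,230,140,95,5)]))
E
```

```text
t 20.25 p [450.8 117.9 194.8] nt [461.7  62.4 194.8] yaw 1.6971 tilt [-0.001  0.001] F [-0.   0.1 -0.6] M [ 0.04 -0.02  0.02] w 48.2 j [ 0.01  0.33  1.83  0.    0.98 -1.68]
```

View pics/w18.png

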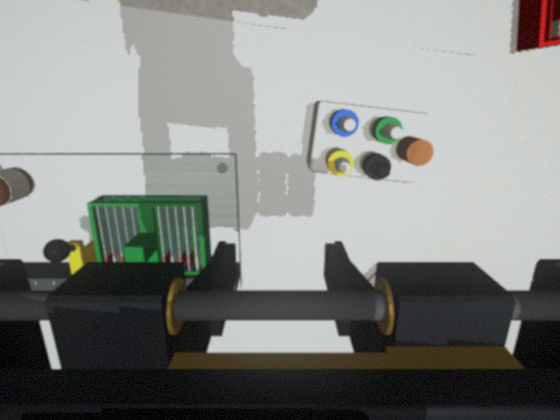

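View pics/z20.png

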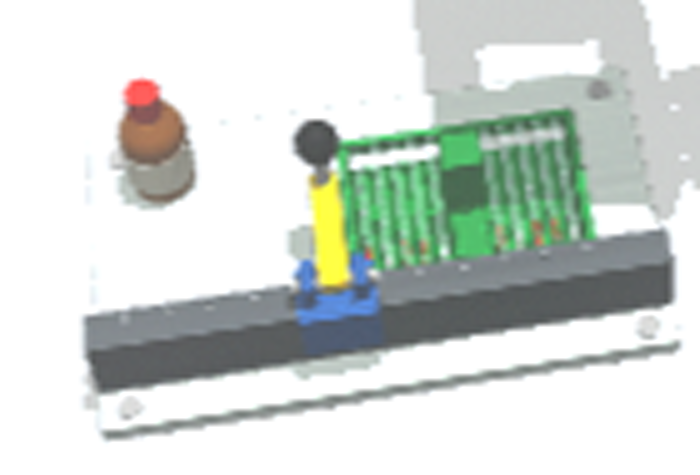

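View pics/t18.png

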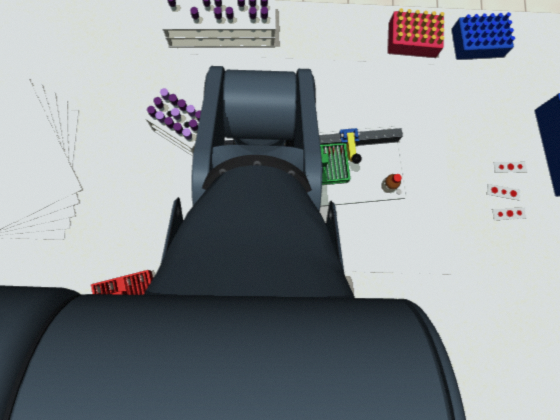

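```bash

python3 - <<'E'
from h import *
s=load('s18');t=load('t18')
S_=lambda x,y:(s,160+x/5-.4,230+y/5-.4)
for p in [(340,143),(573,110),(588,240)]: print(nt(onz(*S_(*p),44)))
print('post',nt(onz(*S_(462,148),82)))
c=zoom(t,320,120,90,80,7);cv2.imwrite('pics/z21.png',c)
print('knob',nt(tri(S_(316,142),(t,356.5,157.5))))
E
```

```text
[ 484.9 -138.    44. ]
[484.7 -20.1  44. ]
[562.6 -24.6  44. ]
post [525.  -79.2  82. ]
knob [ 516.4 -147.9   91.7]
```

View pics/z21.png

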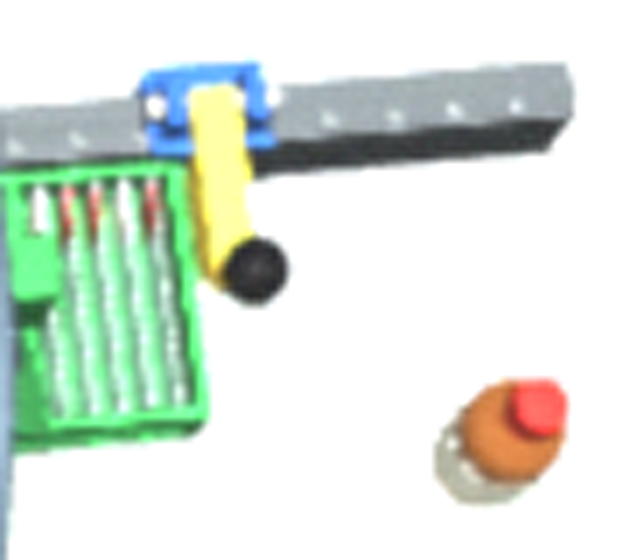

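```bash

python3 - <<'E'
from h import *
plan(W(515.8,-146.7,150),np.pi/2+A)
E
```

```text
shift frac [-1.0276  0.2228 -0.2539] turn 0.0003
```

{"api": "step_arm", "payload": {"series": [-0.1,0,-0.03,0,-0.3,0,-0.08,0,-0.55,0,-0.15,0,-0.8,0,-0.22,0,-0.95,0,-0.25,0,-1.0,0,-0.254,0,-1.0,0.1,-0.254,0], "gripper": -0.05}}

```text
time: 21.28
tool_pos: [529.5, -79.4, 174.5]
tool_rot: [-1.154, -1.298, 1.295]
contact_force: [1.2, 0.8, 0.3]
width: 45.3
```

```bash

python3 - <<'E'
from h import *
st();w=snap('wrist','w19');
plan(W(515.8,-146.7,63),np.pi/2+A);plan(W(515.8,-146.7,110),np.pi/2+A)
E
```

```text
t 21.275 p [529.5 -79.4 174.5] nt [ 516.  -143.   174.5] yaw 1.689 tilt [ 0.003 -0.001] F [1.2 0.8 0.3] M [ 0.05 -0.01  0.02] w 45.3 j [-0.36  0.45  1.69  0.    1.   -2.05]
shift frac [-0.0291  0.5417 -0.0141] turn -0.0016
shift frac [-0.0286  0.3067 -0.0133] turn -0.0016
```

View pics/w19.png

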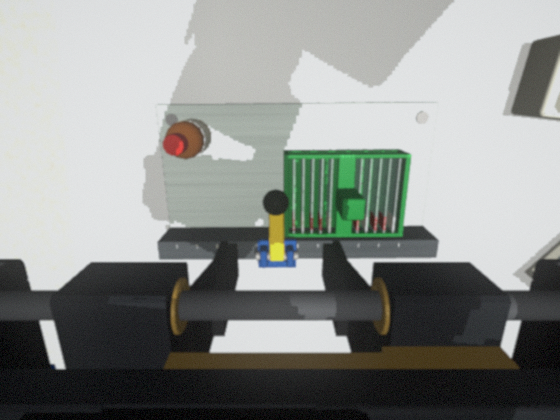

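{"api": "step_arm", "payload": {"series": [-0.018,0.1,0,0,-0.018,0.25,0,0,-0.018,0.35,0,0,-0.018,0.35,0,0]}}

```text
time: 21.82
tool_pos: [527.0, -80.2, 102.6]
tool_rot: [-1.145, -1.296, 1.298]
contact_force: [-0.2, -0.2, 1.1]
width: 45.6
```

```bash

python3 - <<'E'
from h import *
st();w=snap('wrist','w20');st()
cv2.imwrite('pics/z22.png',zoom(w,130,130,300,170,2.5))
E
```

```text
t 21.825 p [527.  -80.2 102.6] nt [ 513.4 -143.5  102.6] yaw 1.692 tilt [-0.004  0.002] F [-0.2 -0.2  1.1] M [ 0.06  0.01 -0.01] w 45.6 j [-0.36  0.56  1.76  0.    0.83 -2.05]
t 21.875 p [528.1 -80.6 103.6] nt [ 514.4 -144.   103.6] yaw 1.6921 tilt [-0.002  0.001] F [0.5 0.7 0.7] M [ 0.01  0.02 -0.02] w 45.5 j [-0.36  0.56  1.75  0.    0.83 -2.05]
```

View pics/z22.png

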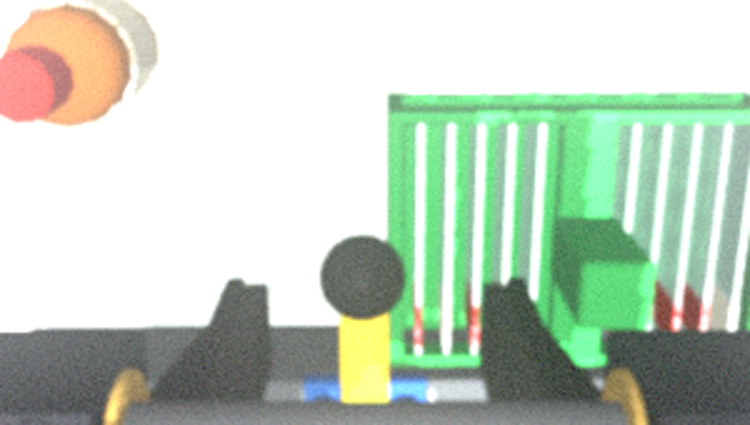

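{"api": "step_arm", "payload": {"series": [-0.014,0,-0.006,0,-0.014,0.07,-0.006,0,-0.014,0.15,-0.006,0,-0.014,0.203,-0.006,0,-0.014,0.203,-0.006,0]}}

```text
time: 22.5
tool_pos: [529.2, -83.2, 61.8]
tool_rot: [-1.146, -1.296, 1.298]
contact_force: [-0.2, -0.4, -0.0]
width: 46.1
```

```bash

python3 - <<'E'
from h import *
st();w=snap('wrist','w21');s=snap('scene','s21');st()
cv2.imwrite('pics/z23.png',np.hstack([zoom(w,200,130,150,170,2.5),zoom(s,185,225,95,106,4)[:424]])[:424] if 0 else zoom(w,150,130,250,170,2.5));cv2.imwrite('pics/z24.png',zoom(s,180,220,120,90,5))
E
```

```text
t 22.5 p [529.2 -83.2  61.8] nt [ 515.2 -146.8   61.8] yaw 1.6919 tilt [-0.003  0.001] F [-0.2 -0.4 -0. ] M [ 0.02 -0.03 -0.03] w 46.1 j [-0.36  0.63  1.77  0.    0.74 -2.06]
t 22.6 p [530.1 -83.6  63. ] nt [ 516.1 -147.2   63. ] yaw 1.692 tilt [-0.  0.] F [-0.6  0.3 -0.4] M [ 0.06 -0.03 -0.02] w 45.6 j [-0.36  0.63  1.77 -0.    0.74 -2.06]
```

View pics/z23.png

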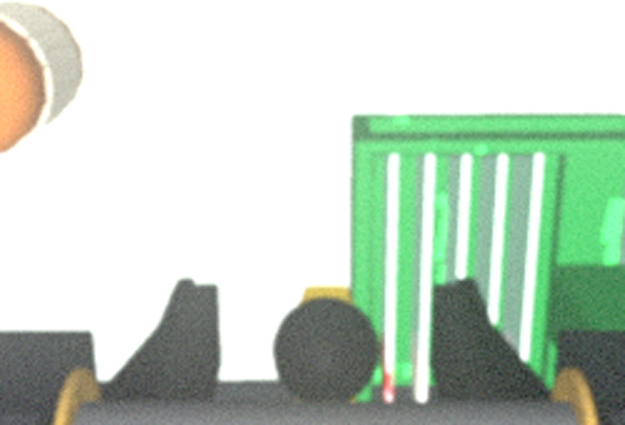

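View pics/z24.png

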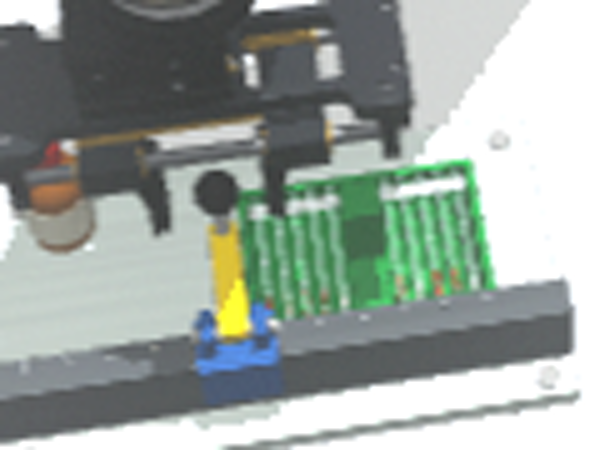

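{"api": "step_arm", "payload": {"series": [0,0,0,0,0,0,0,0,0,0,0,0,0,0,0,0], "gripper": 0.9, "newtons": 10}}

```text
time: 23.1
tool_pos: [530.3, -83.2, 63.5]
tool_rot: [-1.15, -1.298, 1.297]
contact_force: [0.3, 2.4, 1.9]
width: 21.0
```

```bash

python3 - <<'E'
from h import *
st()
h=np.array([578.1,64]);k0=h+67.2*np.array([-np.cos(.397),np.sin(.397)])
for q in np.linspace(0,2.08,11):
    k=h+67.2*np.array([-np.cos(.397+q),np.sin(.397+q)]); d=k-k0; print(round(q,2),'y',round(-d[1]/200,3),'z',round(-d[0]/200,3))
E
```

```text
t 23.1 p [530.3 -83.2  63.5] nt [ 516.3 -146.9   63.5] yaw 1.6915 tilt [0.    0.001] F [0.3 2.4 1.9] M [ 0.38 -0.03 -0.07] w 21.0 j [-0.36  0.63  1.77  0.    0.74 -2.06]
0.0 y -0.0 z -0.0
0.21 y -0.061 z -0.034
0.42 y -0.114 z -0.079
0.62 y -0.157 z -0.134
0.83 y -0.187 z -0.197
1.04 y -0.203 z -0.265
1.25 y -0.205 z -0.335
1.46 y -0.193 z -0.403
1.66 y -0.167 z -0.468
1.87 y -0.127 z -0.526
2.08 y -0.077 z -0.574
```

{"api": "step_arm", "payload": {"series": [0,-0.03,-0.015,0,0,-0.061,-0.034,0,0,-0.114,-0.079,0,0,-0.157,-0.134,0,0,-0.187,-0.197,0,0,-0.203,-0.265,0,0,-0.205,-0.335,0,0,-0.193,-0.403,0,0,-0.167,-0.468,0,0,-0.127,-0.526,0,0,-0.1,-0.555,0,0,-0.1,-0.555,0]}}

```text
time: 24.6
tool_pos: [643.5, -68.9, 83.3]
tool_rot: [-1.152, -1.302, 1.295]
contact_force: [1.4, 5.2, -0.3]
width: 20.7
```

```bash

python3 - <<'E'
from h import *
st();s=snap('scene','s22');w=snap('wrist','w22')
cv2.imwrite('pics/z25.png',zoom(s,180,220,120,90,5))
E
```

```text
t 24.6 p [643.5 -68.9  83.3] nt [ 630.4 -146.4   83.3] yaw 1.6916 tilt [0.005 0.001] F [ 1.4  5.2 -0.3] M [ 0.98 -0.17 -0.06] w 20.7 j [-0.28  0.7   1.48  0.    0.96 -1.97]
```

View pics/z25.png

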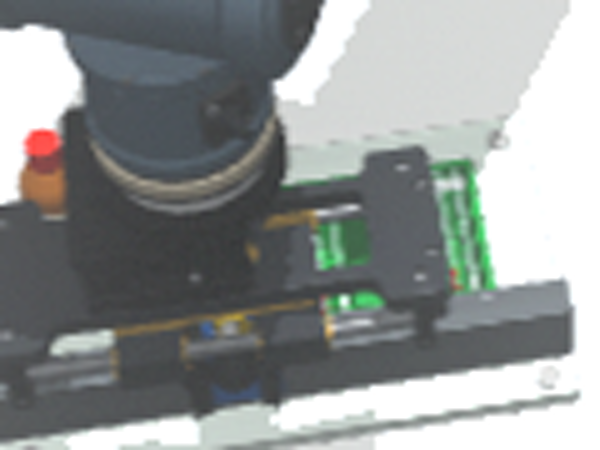

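{"api": "step_arm", "payload": {"series": [0,0,0,0,0,0,0,0,0,0,0,0,0,0,0,0,0,-0.15,0,0,0,-0.4,0,0,0,-0.65,0,0,0.2,-0.75,0,0,0.5,-0.75,0.2,0,0.8,-0.75,0.4,0,1,-0.75,0.6,0,1,-0.75,0.6,0], "gripper": -0.05}}

```text
time: 26.2
tool_pos: [493.2, 115.9, 233.3]
tool_rot: [-1.146, -1.298, 1.301]
contact_force: [1.0, -0.6, -0.0]
width: 45.8
```

{"api": "step_arm", "payload": {"series": [0.3,0,0,0,0.6,0,0,0,0.9,0,0,0,0.9,0,0,0]}}

```text
time: 26.7
tool_pos: [475.7, 295.9, 233.4]
tool_rot: [-1.147, -1.304, 1.3]
contact_force: [0.7, -0.1, 0.1]
width: 45.7
```

```bash

python3 - <<'E'
from h import *
st();s=snap('scene','s23');t=snap('top','t23')
cv2.imwrite('pics/z26.png',zoom(s,160,220,150,105,5));cv2.imwrite('pics/z27.png',zoom(t,265,95,150,120,5))
E
```

```text
t 26.7 p [475.7 295.9 233.4] nt [508.  236.1 233.4] yaw 1.6972 tilt [0.002 0.001] F [ 0.7 -0.1  0.1] M [ 0.05 -0.01  0.03] w 45.7 j [ 0.36  0.41  1.57  0.    1.16 -1.34]
```

View pics/z26.png

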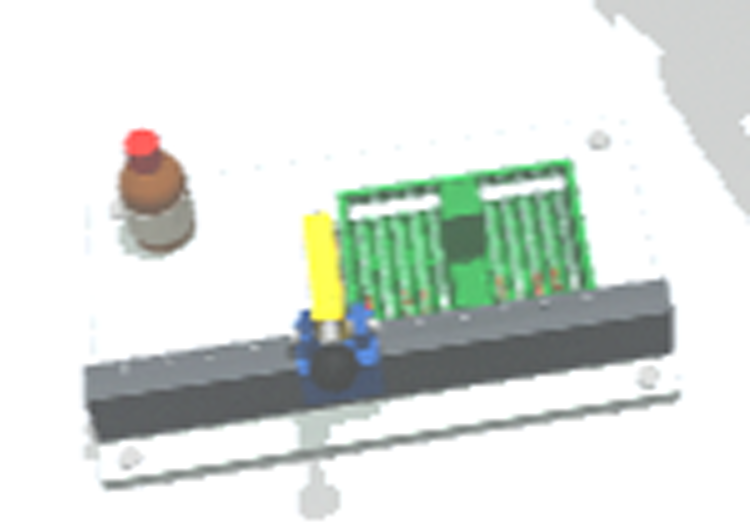

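View pics/z27.png

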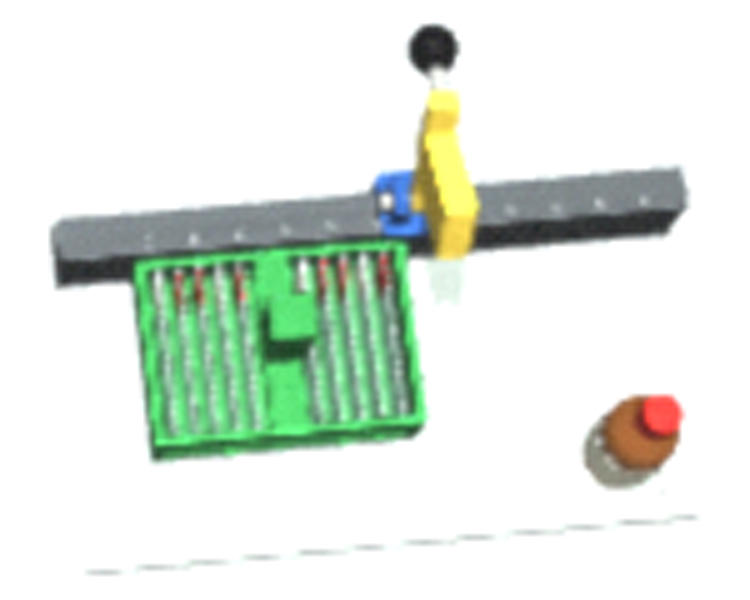

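View pics/s23.png

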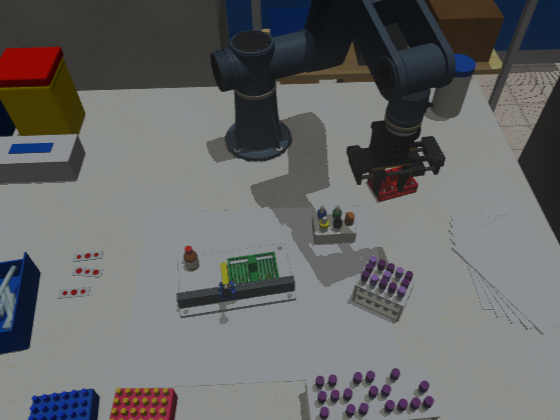

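```bash

python3 - <<'E'
from h import *
s=load('s23');t=load('t23')
S_=lambda x,y:(s,160+x/5-.4,220+y/5-.4);T_=lambda x,y:(t,265+x/5-.4,95+y/5-.4)
print('scene',[nt(onz(*S_(*p),44)) for p in [(340,193),(573,160),(588,290)]],'post',nt(onz(*S_(462,198),82)))
P=[nt(onz(*T_(*p),44)) for p in [(134,264),(406,244),(426,422),(152,445)]];print('top',P,np.mean(P,0))
d=P[0]-P[1];e=P[3]-P[2];print('yaw err deg',np.degrees(-np.arctan2((d+e)[0],(d+e)[1])))
print('post top',nt(onz(*T_(292,314),82)))
k=tri(S_(333,366),T_(433,49));print('knob',nt(k)); q=np.arctan2(k[2]-64,-(k@N-578.1))-.397;print('flip',q)
E
```

```text
scene [array([ 484.9, -138. ,   44. ]), array([484.7, -20.1,  44. ]), array([562.6, -24.6,  44. ])] post [525.  -79.2  82. ]
top [array([565.2, -20. ,  44. ]), array([ 564.3, -140.7,   44. ]), array([ 483.2, -139.3,   44. ]), array([483.4, -19.4,  44. ])] [524.025 -79.85   44.   ]
yaw err deg -0.2619489540518605
post top [525.4 -80.1  82. ]
knob [ 625.9 -147.   111.7]
flip 1.9595886661762532
```

```bash

python3 - <<'E'
from h import *
t=load('t23')
for tt in (-40,-60,-100,-125):
    a=proj(t,W(568.1,tt,52));b=proj(t,W(568.1,tt,44));c=proj(t,W(566.1,tt,44));print(tt,np.round(a,2),np.round(b,2),np.round(c,2))
    u=int(round(a[0]));v=int(a[1])-4
    for r in range(v,v+13): print(r,t['img'][r,u-1:u+2].mean(0).round(0))
cv2.imwrite('pics/z28.png',zoom(t,285,128,75,45,10))
E
```

```text
-40 [300.64 144.21] [300.32 145.4 ] [300.41 146.27]
140 [65. 64. 58.]
141 [64. 63. 58.]
142 [66. 64. 60.]
143 [67. 65. 60.]
144 [61. 60. 55.]
145 [27. 31. 23.]
146 [32. 60. 23.]
147 [ 53. 108.  40.]
148 [36. 57. 31.]
149 [48. 56. 53.]
150 [35. 51. 57.]
151 [46. 69. 59.]
152 [51. 77. 63.]
-60 [309.74 143.48] [309.35 144.67] [309.45 145.54]
139 [65. 62. 58.]
140 [63. 60. 55.]
141 [65. 63. 57.]
142 [67. 64. 59.]
143 [62. 61. 57.]
144 [36. 37. 33.]
145 [28. 51. 23.]
146 [ 48. 103.  35.]
147 [33. 64. 25.]
148 [35. 44. 31.]
149 [46. 59. 43.]
150 [55. 77. 52.]
151 [67. 96. 63.]
-100 [327.89 142.02] [327.36 143.23] [327.47 144.09]
138 [63. 62. 57.]
139 [66. 65. 59.]
140 [68. 65. 60.]
141 [67. 65. 61.]
142 [64. 63. 58.]
143 [29. 38. 24.]
144 [37. 77. 26.]
145 [ 53. 110.  40.]
146 [35. 53. 36.]
147 [33. 40. 52.]
148 [50. 64. 60.]
149 [45. 64. 60.]
150 [45. 64. 56.]
-125 [339.2  141.12] [338.58 142.32] [338.69 143.19]
137 [59. 55. 51.]
138 [66. 60. 55.]
139 [76. 73. 67.]
140 [72. 70. 65.]
141 [63. 60. 55.]
142 [26. 34. 23.]
143 [34. 70. 24.]
144 [ 52. 106.  37.]
145 [32. 51. 28.]
146 [44. 51. 42.]
147 [51. 69. 52.]
148 [55. 75. 55.]
149 [59. 82. 60.]
```

View pics/z28.png

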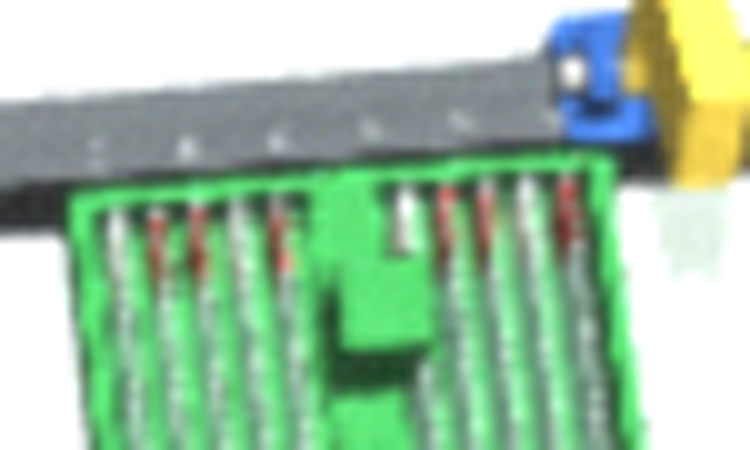

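```bash

python3 - <<'E'
from h import *
a=load('scene0');b=load('s23')
d=np.abs(a['img'].astype(int)-b['img']).max(2)
for n,(u,v,w,h) in dict(foam=(310,205,47,40),tubes=(350,255,67,65),bottle=(180,242,22,30)).items(): print(n,(d[v:v+h,u:u+w]>40).mean().round(3))
st();print(env.hand_in())
E
```

```text
foam 0.002
tubes 0.008
bottle 0.0
t 26.8 p [475.9 292.4 233.1] nt [507.9 232.6 233.1] yaw 1.6932 tilt [ 0.001 -0.001] F [-0.3 -0.1  0.1] M [0.05 0.05 0.01] w 45.6 j [ 0.35  0.41  1.57 -0.    1.16 -1.34]
the job is handed in; nothing more can be done
None
```

I folded the stop down, set the green rack on the plate, pressed it against the fence, slid it into the lowered stop and let go. Then I folded the stop back past upright and handed in at 26.8 s. The hand-in gives no verdict, so the results below are from my own checks.

**Last checks**
- **Leaf:** the knob position gives a flip angle of about 1.96 rad, past upright and just short of the 2.1 end stop.
- **Rack position:** the views put its centre 0.7 to 2 mm short of the ideal across the fence and within 1 mm along it. Cameras and picked corners are only good to about 2 mm.
- **Rack seating:** it stopped firmly on both contacts, at about 7 N against the fence and 11 N against the stop. Folding the leaf back up did not move it in the images.
- **Bystanders:** the foam block, tube rack and bottle look unchanged from the first picture. The gripper ended clear of everything.

**What disagreed**
- **Finger height:** the fingertips sat about 18 mm above the reported tool height instead of 14 mm below it. My first pinch of the knob therefore only caught its top (15 mm opening on a 22 mm ball). I reopened, went lower and gripped again.
- **Fence fit:** edge profiles in the last top view suggest a gap of 0 to 0.9 mm along the fence, slightly larger at the left end, and about 0.3° of turn. That is near the limit of what the image can show, so I left it.

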